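# Take the baked waffle bowl out of the press and set it on its cooling stand

## Task

A waffle bowl has just been baked in the round press. Raise the press lid all the way, lift the bowl out of the cavity, and stand it gently, upright and fully home between the three pins of the empty cooling stand; then shut the press lid completely. The bowl is crisp, so do not squash it or press it hard against the press or the stand, and leave the finished bowl on the other stand and the brush, timer and oil bottle where they are.

Things in the scene. Friction and masses are not known exactly. Their poses are not given: they have to be found in the camera images.
- press: Fixed lower half of a round waffle-bowl press: steel drum 177 mm across, 70 mm high. Origin: on the worktop under the cavity's centre; z up, +x to the hinge at the back, -x the front. Open conical cavity: floor 34 mm above the worktop, radius 41.5 mm there and 61.5 mm at the mouth (70 mm up); the wall leans 29 degrees outwards.
- front_gap (a point): Middle of the gap in the drum's front, 75 mm in front of the cavity's centre, 55 mm above the worktop. The cavity wall and drum are cut away 25 degrees either side of the press's -x, down to a ledge 16 mm above the worktop, so the bowl's front wall is bare there and a finger fits outside it. Draw the bowl out up and to the front: the raised lid's core is close above its back.
- press_lid (a joint): Lid angle in rad: 0 shut, 1.08 against its stop, fully raised. It starts shut or ajar up to 0.25. Stiff hinge: it stays where it is let go; about 8 N at the handle raises it, 1 to 3 N lowers it. Below the lid hangs a black core 34 mm deep. Even fully raised it leans over the cavity, so a tool must come from the front, leaning back towards the front about 30 degrees from vertical.
- lid_handle (a point): Middle of the lid's handle: black bar 16 mm thick, 92 mm long, level along the press's y, on two thin arms 84 mm apart, 38 mm clear of the lid's front edge. Moves with the lid, 251 mm from the hinge axis. Lid shut: 103 mm above the worktop, 135 mm in front of the cavity's centre; fully raised: about 314 mm up. Take it between the arms.
- lid_hinge (a point): Middle of the lid's hinge axis (which runs along the press's y): 115 mm behind the cavity's centre, 85 mm above the worktop.
- bowl: Baked waffle bowl, golden, rigid, 50 to 100 g, loose in the cavity with about 1.5 mm play: 40 mm high, outer radius 40 mm at the foot, 62 mm at the rim; straight wall 6 mm thick leaning 29 degrees outwards; floor 6 mm thick. Crisp: grip with 20 to 40 N, press it on nothing with 30 N. Origin: centre of its underside, z up. It stands on the cavity floor, rim 4 mm above the mouth.
- stand_free: Empty cooling stand, fixed: aluminium plate 132 mm across, 8 mm thick, with three upright round-tipped 6 mm pins, 24 mm high above the plate, 58 mm from the centre: one at +x, the others 120 degrees either side, so -x is open. Origin: on the worktop under its centre, z up. A seated bowl has its foot flat on the plate (8 mm above this origin), about 2 mm play at the pins.
- stand_used: Second stand, same kind, fixed; it holds the finished bowl. The two stands may have changed places.
- bowl_done: Finished waffle bowl of the same shape, loose, standing on the other stand. Origin: centre of its underside.
- brush: Pastry brush, 214 mm long, 16 mm high, lying on the worktop right of the press. Origin: under its middle.
- timer: White round wind-up kitchen timer with a red grip, 68 mm wide, 65 mm high. Origin: centre of its underside.
- oil: Squeeze bottle with a yellow cap, 60 mm wide, 222 mm high. Origin: centre of its underside.
There are look-alikes about, which are no part of the job. What is shaped like the bowl but red is not meant. What is shaped like the bowl_done but green is not meant.

How it is judged (in metres and radians):
On the way, in this order (a step that is already met when the one before it is completed fails the run):
1. The press lid is raised all the way (value of joint press_lid above 1.02 rad), for 0.2 s.
2. The bowl is lifted clear of the cavity (z of bowl in the frame of press above 0.085 m), for 0.1 s.
3. The bowl stands fully home on the empty stand and is let go, before the lid is shut (horizontal distance between bowl and stand_free below 0.006 m and z of bowl in the frame of stand_free between 0.005 and 0.0105 m and angle between bowl's own z axis and vertical below 0.06 rad and contact force between the fingers and bowl below 0.05 N and value of joint press_lid above 0.5 rad), for 0.2 s.
At the end, for the whole second after the job is handed in: The bowl rests on the empty stand, within 6 mm of its centre, foot on the plate (to 3 mm) and level to 0.06 rad; the finished bowl still stands so on the other stand; the lid is shut (below 0.04 rad) (horizontal distance between bowl and stand_free below 0.006 m and z of bowl in the frame of stand_free between 0.005 and 0.0105 m and angle between each of bowl, bowl_done's own z axis and vertical below 0.06 rad and horizontal distance between bowl_done and stand_used below 0.006 m and z of bowl_done in the frame of stand_used between 0.005 and 0.0105 m and linear speed of bowl below 0.01 m/s and value of joint press_lid below 0.04 rad); the robot touches nothing.
It fails at once if The bowl is pressed against the press, its lid or the stand with more than 30 N (contact force between bowl and press above 30 N or contact force between bowl and stand_free above 30 N).
It fails at once if The bowl is squashed: gripped or pushed with more than 120 N (contact force between the fingers and bowl above 120 N).
It fails at once if The finished bowl is shifted by more than 10 mm (distance of bowl_done from where it was at the start of the episode above 0.01 m).
It fails at once if The brush, timer or oil bottle is shifted by more than 20 mm (distance of any of brush, timer, oil from where it was at the start of the episode above 0.02 m).
It also fails if it takes over 70 s, if anything falls off the work surface, if the arm or the gripper's body presses on something with over 40 N, if the wrist force passes 120 N, or if a joint passes its speed limit or range.

## Robot

A 6-joint arm with a two-finger parallel gripper is mounted at the origin on a cart in front of the work surface, level with it; the furniture and walls round the work are solid. World frame = base frame: x ahead of the robot, y to its left, z up, the work surface at z = 0. Lengths are in mm, angles in rad, forces in N, time in s.
With the tool pointing down it reaches from about 300 to 775 mm from the base axis. Payload 14.6 kg.
Tool frame: the origin (TCP) lies midway between the tips of the shut fingers; the grasp point (between the pads) lies 19 mm behind it; z points along the fingers, y is the line along which they close (so a half turn about z gives the same grasp; the last joint's range is limited). The gripper opens to 94 mm and grips with 3 to 60 N. Pads are 16 mm wide; open, the fingers measure 119 mm over their backs; the gripper's body (75 mm by 177 mm) begins 78 mm behind the grasp point.
Start: joints at [-1.386, 0.3, 1.521, -0, 1.321, -0.067], TCP at [137.025, -532.648, 205.446] pointing down, gripper open.
Joint ranges: [-3.03, 3.03], [-0.79, 2.21], [0.23, 2.52], [-1.04, 4.18], [0, 3.07], [-2.55, 2.55]. Speed limits (rad/s): [2.22, 2.22, 2.57, 3.14, 3.14, 3.14].

## Interface

Orientations are given as [roll, pitch, yaw] about the fixed x, y, z axes, in that order (R = Rz(yaw) Ry(pitch) Rx(roll)).
In Python, from cell import * gives the robot as it stands. The module is installed in compiled form; this text tells all that it offers.
- The arm moves only by the tool servo_tool, never from a script. Its argument "motion" is a list of rows, each an object of numbers: "wx", "wy", "wz": the turn, a rotation vector about the tool's x, y, z in units of 2 rad (1.0 is 2 rad); "dx", "dy", "dz": the shift along the tool's x, y, z in units of 10 cm (1.0 is 10 cm); "fingers": the closure, from -1 (fully open) to 1 (shut). In form: [{"wx": .., "wy": .., "wz": .., "dx": .., "dy": .., "dz": .., "fingers": ..}, ...]. A call has 1 to 10 rows; each row is the pose to reach, as a shift and turn from the pose commanded when the call began, along the tool's axes at that moment; what a row does not reach only later rows make up. A row lasts 1/10 s, in which the tool goes at most 50 mm and 8.59 degrees, less where a joint would pass 70% of its speed; a pose out of reach is approached as far as the arm can. A call with a number of a shift or a turn outside -1 to 1 is refused whole. A call with a gripper value outside its range is refused whole. The fingers move at their own pace and stop on an object; "newtons" is the grip in N (left out, the last holds). Time passes only in rows, so rows that repeat a pose let the fingers close. It gives the time, the measured TCP pose, the force, the opening and the grip force at its end, in the units of the state.
- read_state(): the state, without advancing time (a new reading comes with each control period).
- camera(name): name is "scene" or "side" or "wrist"; returns a dict with "image" (400x640x3 uint8, red, green, blue), "fx", "fy", "cx", "cy" (pixels), "k1" (the pictures are not rectified: a ray, as slopes to the right and down, at radius r is drawn at 1 + k1 r^2 times it, then the intrinsics apply), "R" (3x3) and "t" (3): a world point X has camera coordinates R X + t. Camera axes: x right, y down, z forward; pixel columns grow to the right and rows downward; lengths in mm; the calibration is good to about 2 mm. A picture is of the moment at which its call begins. There is no depth.
- sign_off(): hands the job in; it is judged then, once.
Trained networks look in a picture, given as the dict that the camera call returned (one of the last four; its "shot" number tells which), for a name from the list of things; names that differ only in an ending like _2 or _b are one class to them, and where a whole thing is asked for, a point or a joint stands for the part that bears it (a point fixed in the world has none). Each returns a list of dicts, best first, with "conf" (0 to 1); they miss things now and then, are a little off and sometimes report something else, mostly with a low value. They report only what shows in the picture. A call takes as long as a camera call. They do not tell look-alikes from the thing itself.
- spot_in(query, picture): "location" ([column, row] in pixels, amid what is visible of it).
- trace(query, picture): "pixels" (400x640 bool, what is visible of it) and "location" ([column, row] in pixels, amid what is visible of it).
The state is a dict: "clock": time; "joints": joint angles; "qd": joint speeds; "effort": joint torques, N m; "eef_pos": TCP position; "eef_rot": TCP orientation; "wrist_force": force on the tool from outside, world axes, zero at the start; "moment": the same for the moment, N m; "finger_gap": finger opening in mm; "finger_force": force on a finger pad.
Only numpy, scipy, OpenCV 4.12 (cv2) and the standard library are available. Lean on these libraries where they do the work, as an engineer would, in place of code of your own. Each camera call takes 0.05 s, during which the arm holds its last target. There are 200 camera calls.

## Working session

There is one attempt and no reset: what is moved stays moved. The work goes in short steps, Python scripts to look and compute and a tool call to move; the robot and the scene stay as the last step left them, time stands still between calls to the robot, and variables do not carry over. Pictures are saved under pics/ and viewed, at most 10 in all, crops included, and the job is handed in when it is done.

Besides the shell and the picture viewer there is one more tool, called after "Request:" as name([rows], argument=value, ...), one row to a line, values as JSON. servo_tool: Moves the arm, as the interface text tells. Its arguments: {"type":"object","properties":{"motion":{"type":"array","items":{"type":"object","properties":{"wx":{"type":"number"},"wy":{"type":"number"},"wz":{"type":"number"},"dx":{"type":"number"},"dy":{"type":"number"},"dz":{"type":"number"},"fingers":{"type":"number"}}}},"newtons":{"type":"number"}},"required":["motion"]}

```bash
mkdir -p pics; cat > h.py <<'E'
from cell import *
import numpy as np, cv2
from scipy.spatial.transform import Rotation as Ro
from scipy.optimize import least_squares
def ray(p,c):
    u=np.array([(p[0]-c["cx"])/c["fx"],(p[1]-c["cy"])/c["fy"]]);v=u.copy()
    for _ in range(20): v=u/(1+c["k1"]*(v@v))
    R=np.array(c["R"]);t=np.array(c["t"])
    d=R.T@np.array([v[0],v[1],1]);return -R.T@t,d/np.linalg.norm(d)
def onz(p,c,z):
    o,d=ray(p,c);return o+d*(z-o[2])/d[2]
def proj(X,c):
    X=np.atleast_2d(X);q=X@np.array(c["R"]).T+np.array(c["t"]);s=q[:,:2]/q[:,2:]
    s=s*(1+c["k1"]*(s**2).sum(1,keepdims=True))
    return s*[c["fx"],c["fy"]]+[c["cx"],c["cy"]]
def tri(obs):
    A=np.zeros((3,3));b=np.zeros(3)
    for p,c in obs:
        o,d=ray(p,c);M=np.eye(3)-np.outer(d,d);A+=M;b+=M@o
    return np.linalg.solve(A,b)
def save(im,n): cv2.imwrite("pics/"+n,cv2.cvtColor(im,cv2.COLOR_RGB2BGR))
E
python3 - <<'E'
from h import *
S=camera("scene");D=camera("side")
for n,c in(("scene",S),("side",D)):
    save(c["image"],n+"1.png");R=np.array(c["R"]);print(n,c["fx"],c["k1"],(-R.T@np.array(c["t"])).round(),R[2].round(2))
    for q in["press","front_gap","press_lid","lid_handle","lid_hinge","bowl","stand_free","bowl_done","brush","timer","oil"]:
        print(q,[(np.round(r["location"]).astype(int).tolist(),round(r["conf"],2),onz(r["location"],c,0).round()[:2].tolist()) for r in spot_in(q,c)[:4]])
print(read_state())
E
```

```text
scene 458.31802248973355 -0.11203041693369015 [  84.  853. 1072.] [ 0.32 -0.63 -0.71]
press [([318, 183], 0.64, [608.0, -180.0])]
front_gap [([316, 180], 0.98, [620.0, -193.0])]
press_lid [([315, 182], 0.69, [618.0, -178.0]), ([316, 174], 0.68, [634.0, -216.0]), ([310, 260], 0.53, [478.0, 127.0])]
lid_handle [([316, 178], 0.57, [624.0, -201.0])]
lid_hinge [([320, 181], 0.59, [604.0, -193.0]), ([261, 302], 0.55, [530.0, 317.0])]
bowl [([308, 142], 0.74, [742.0, -367.0]), ([321, 195], 0.63, [569.0, -130.0]), ([388, 211], 0.59, [345.0, -166.0])]
stand_free [([262, 301], 0.84, [530.0, 313.0])]
bowl_done [([356, 275], 0.97, [335.0, 115.0]), ([304, 241], 0.7, [529.0, 72.0])]
brush [([382, 173], 0.84, [431.0, -330.0])]
timer [([252, 231], 0.87, [690.0, 108.0]), ([318, 179], 0.56, [619.0, -199.0])]
oil [([356, 133], 0.85, [607.0, -503.0]), ([323, 195], 0.49, [565.0, -136.0])]
side 368.37933002207967 -0.03902844596275816 [359. 823. 651.] [ 0.15 -0.82 -0.55]
press [([303, 181], 0.78, [597.0, -226.0])]
front_gap [([299, 183], 0.81, [605.0, -212.0])]
press_lid [([304, 169], 0.93, [610.0, -309.0]
[... 550 characters left out ...]
clock': 1.2, 'joints': array([-1.38560266e+00,  2.99912780e-01,  1.52097179e+00, -2.39764516e-05,
        1.32071269e+00, -6.65872203e-02]), 'qd': array([ 1.12831236e-04,  9.29852125e-04, -2.77695761e-05, -9.74344445e-04,
        7.16092285e-04, -6.33654726e-04]), 'effort': array([-8.59593856e-04, -5.31664610e+01, -3.52910686e+01,  7.08496640e-02,
        2.13467202e-02, -1.12324153e-05]), 'eef_pos': array([ 137.01849542, -532.65725089,  205.45051269]), 'eef_rot': array([-3.14158651e+00,  2.28723811e-05,  2.51786819e-01]), 'wrist_force': array([0.5506392 , 0.44077949, 0.08708697]), 'moment': array([-0.01349912,  0.00198966,  0.03776314]), 'finger_force': 0.0, 'finger_gap': 94.61298120225514}
```

View pics/scene1.png

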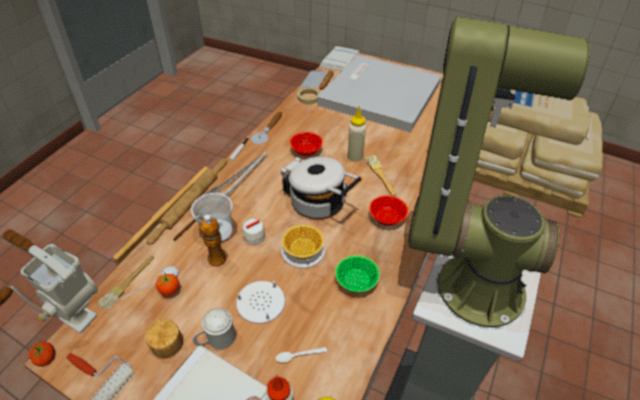

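View pics/side1.png

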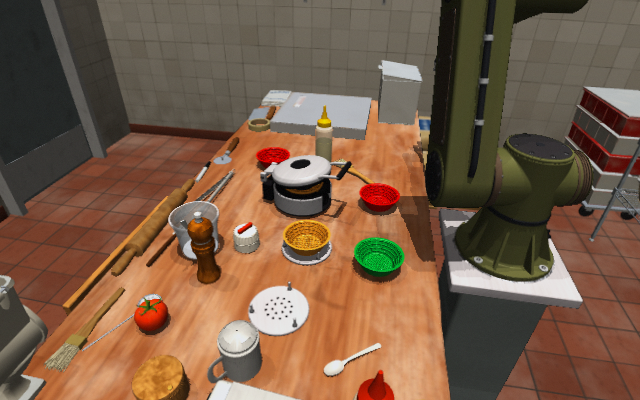

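The scene shows the press at about (318,185), with its handle towards the robot at (345,188). The finished golden bowl is on a stand at (303,243) and the empty stand is at (262,301). Look-alikes are red bowls at (306,145) and (388,211) and a green one at (357,275). The bowl that is meant is the golden one inside the press at (320,193). I'll confirm this in an enlarged crop.

```bash
python3 - <<'E'
from h import *
S=camera("scene");D=camera("side")
z=lambda im,x,y:cv2.resize(im[y:y+75,x:x+100],(400,300),interpolation=cv2.INTER_CUBIC)
a=np.hstack([z(S["image"],270,145),z(S["image"],212,265)]);b=np.hstack([z(D["image"],255,145),z(D["image"],230,275)])
save(np.vstack([a,b]),"crop1.png")
W=camera("wrist");R=np.array(W["R"]);print((-R.T@np.array(W["t"])).round(),R.round(3).tolist(),W["fx"],W["k1"])
E
```

```text
[ 207. -515.  385.] [[0.25, -0.968, 0.0], [-0.938, -0.242, 0.247], [-0.24, -0.062, -0.969]] 313.45772624493 -0.06195850018804112
```

View pics/crop1.png

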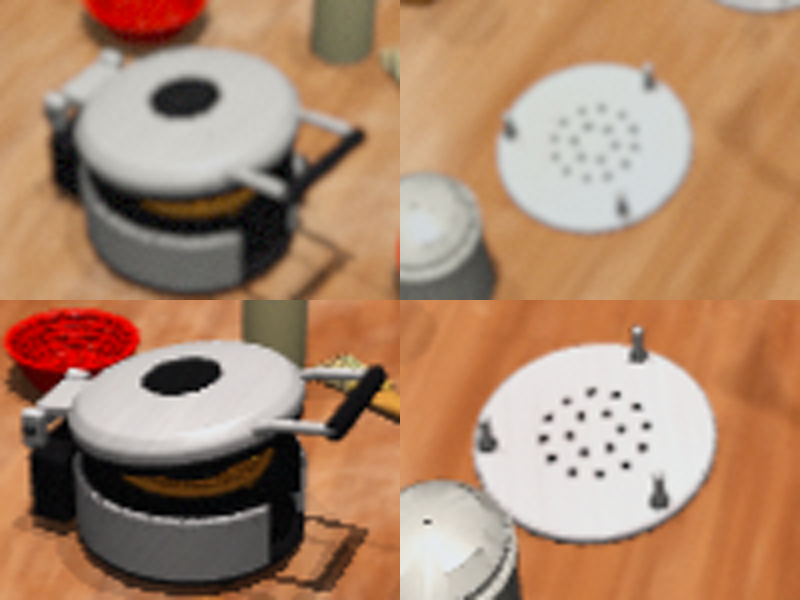

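The crop confirms it: a golden bowl sits in the press under a lid that is ajar. The handle ends are at scene (359.5,178) and (343,194), and the empty stand's three pins are clear. Next I triangulate.

```bash
python3 - <<'E'
from h import *
S=camera("scene");D=camera("side")
for n,a,b in [("hR",(359.5,178.2),(348.7,163.7)),("hL",(343,193.8),(340,177.5)),("p1",(274,281.7),(289.2,282)),("p2",(239,295.5),(251.7,305.5)),("p3",(267.5,314.5),(294.2,319.5))]:
    X=tri([(a,S),(b,D)]);print(n,X.round(1),(proj(X,S)[0]-a).round(1),(proj(X,D)[0]-b).round(1))
    if n[0]=='p':print(onz(a,S,32).round(1),onz(b,D,32).round(1))
# stand centre/yaw fit, press fit from masks
for q in["press","press_lid","stand_free","bowl"]:
  for n,c in(("S",S),("D",D)):
    for r in trace(q,c)[:3]:
        m=r["pixels"];ys,xs=np.where(m);print(q,n,round(r["conf"],2),np.round(r["location"]),len(xs),xs.min(),xs.max(),ys.min(),ys.max())
        if abs(r["location"][0]-300)<50: np.save(f"m_{q}_{n}_{int(xs.min())}.npy",m)
E
ls *.npy
```

```text
hR [ 435.1 -117.3  143.4] [0. 0.] [-0. -0.]
hL [449.4 -29.8 146.5] [0.1 0.2] [-0.2 -0.2]
p1 [520.1 259.   31.5] [-0.1 -0.2] [0.2 0.2]
[519.2 259.8  32. ] [520.6 258.9  32. ]
p2 [579.1 342.7  36. ] [-0.2 -0.4] [0.4 0.4]
[579.8 341.5  32. ] [581.6 338.8  32. ]
p3 [486.1 351.3  24.1] [-0.2 -0.5] [0.5 0.6]
[481.7 356.2  32. ] [485.8 356.   32. ]
press S 0.72 [318. 186.] 3117 282 359 157 216
press D 0.67 [303. 180.] 3585 260 350 155 216
press_lid S 0.97 [316. 175.] 2088 286 361 157 196
press_lid D 0.93 [302. 171.] 1959 264 350 155 189
stand_free S 0.73 [260. 302.] 1571 236 284 281 322
stand_free S 0.42 [306. 262.] 431 281 324 246 267
stand_free D 0.79 [277. 309.] 2299 249 308 286 335
stand_free D 0.18 [303. 183.] 3568 260 350 154 216
bowl S 0.63 [386. 208.] 899 369 407 195 224
bowl S 0.59 [307. 143.] 620 289 322 131 155
bowl S 0.53 [320. 196.] 53 313 329 194 198
bowl D 0.88 [382. 198.] 851 360 399 183 211
bowl D 0.66 [271. 155.] 462 256 288 147 167
bowl D 0.53 [309. 190.] 112 289 321 183 193
m_bowl_D_256.npy
m_bowl_D_289.npy
m_bowl_S_289.npy
m_bowl_S_313.npy
m_press_D_260.npy
m_press_S_282.npy
m_press_lid_D_264.npy
m_press_lid_S_286.npy
m_stand_free_D_249.npy
m_stand_free_D_260.npy
m_stand_free_S_236.npy
m_stand_free_S_281.npy
```

```bash
cat >> h.py <<'E'
YAW=-0.162
def Rt(a,yaw=None):
    yaw=YAW if yaw is None else yaw; a=np.radians(a)
    p=np.array([np.cos(yaw),np.sin(yaw),0]);z=np.array([0,0,1.])
    return np.stack([np.cross(z,p),np.cos(a)*p+np.sin(a)*z,np.sin(a)*p-np.cos(a)*z],1)
def cur():
    s=read_state();return np.array(s["eef_pos"]),Ro.from_euler("xyz",s["eef_rot"]).as_matrix()
def plan(wps,start=None,r=3):
    P,R=start or cur()
    for i,(p,Q) in enumerate(wps):
        s=(R.T@(np.array(p)-P)/100).round(r);w=(Ro.from_matrix(R.T@Q).as_rotvec()/2).round(r)
        n=max(np.linalg.norm(s)*2,np.degrees(np.linalg.norm(w)*2)/8.59)
        print(i,"d",s.tolist(),"w",w.tolist(),"rows>=%.1f"%n)
        P=P+R@s*100;R=R@Ro.from_rotvec(2*w).as_matrix()
    return P,R
def interp(A,B,n):
    d=Ro.from_matrix(A[1].T@B[1]).as_rotvec()
    return [(A[0]+(np.array(B[0])-A[0])*k/n,A[1]@Ro.from_rotvec(d*k/n).as_matrix()) for k in range(1,n+1)]
E
python3 - <<'E'
from h import *
A=cur()
M=(np.array([300,-270,260.]),Rt(10,-0.7))
plan(interp(A,M,3)+interp(M,(np.array([372,-62,229.]),Rt(40)),3))
E
```

```text
0 d [0.744, -0.713, -0.182] w [-0.028, 0.009, -0.103] rows>=2.1
1 d [0.877, -0.534, -0.202] w [-0.028, 0.009, -0.103] rows>=2.1
2 d [0.97, -0.332, -0.21] w [-0.028, 0.009, -0.103] rows>=2.1
3 d [0.685, -0.276, 0.057] w [-0.086, 0.038, -0.082] rows>=1.7
4 d [0.717, -0.172, 0.071] w [-0.085, 0.038, -0.082] rows>=1.7
5 d [0.73, -0.068, 0.106] w [-0.085, 0.039, -0.082] rows>=1.7
```

Request:
servo_tool([
  {"dx": 0.744,"dy": -0.713,"dz": -0.182,"wx": -0.028,"wy": 0.009,"wz": -0.103,"fingers": -1},
  {"dx": 0.744,"dy": -0.713,"dz": -0.182,"wx": -0.028,"wy": 0.009,"wz": -0.103,"fingers": -1},
  {"dx": 0.744,"dy": -0.713,"dz": -0.182,"wx": -0.028,"wy": 0.009,"wz": -0.103,"fingers": -1},
  {"dx": 0.744,"dy": -0.713,"dz": -0.182,"wx": -0.028,"wy": 0.009,"wz": -0.103,"fingers": -1},
])

```text
clock: 2.25
eef_pos: [191.8, -444.7, 224.4]
eef_rot: [3.083, -0.012, 0.459]
wrist_force: [-0.5, -0.8, -0.2]
finger_gap: 94.0
finger_force: 0.0
```

Request:
servo_tool([
  {"dx": 0.877,"dy": -0.534,"dz": -0.202,"wx": -0.028,"wy": 0.009,"wz": -0.103},
  {"dx": 0.877,"dy": -0.534,"dz": -0.202,"wx": -0.028,"wy": 0.009,"wz": -0.103},
  {"dx": 0.877,"dy": -0.534,"dz": -0.202,"wx": -0.028,"wy": 0.009,"wz": -0.103},
  {"dx": 0.877,"dy": -0.534,"dz": -0.202,"wx": -0.028,"wy": 0.009,"wz": -0.103},
])

```text
schema error: expected keys wx, wy, wz, dx, dy, dz, fingers
```

Request:
servo_tool([
  {"dx": 0.97,"dy": -0.332,"dz": -0.21,"wx": -0.028,"wy": 0.009,"wz": -0.103},
  {"dx": 0.97,"dy": -0.332,"dz": -0.21,"wx": -0.028,"wy": 0.009,"wz": -0.103},
  {"dx": 0.97,"dy": -0.332,"dz": -0.21,"wx": -0.028,"wy": 0.009,"wz": -0.103},
  {"dx": 0.97,"dy": -0.332,"dz": -0.21,"wx": -0.028,"wy": 0.009,"wz": -0.103},
])

```text
schema error: expected keys wx, wy, wz, dx, dy, dz, fingers
```

Request:
servo_tool([
  {"dx": 0.685,"dy": -0.276,"dz": 0.057,"wx": -0.086,"wy": 0.038,"wz": -0.082},
  {"dx": 0.685,"dy": -0.276,"dz": 0.057,"wx": -0.086,"wy": 0.038,"wz": -0.082},
  {"dx": 0.685,"dy": -0.276,"dz": 0.057,"wx": -0.086,"wy": 0.038,"wz": -0.082},
  {"dx": 0.685,"dy": -0.276,"dz": 0.057,"wx": -0.086,"wy": 0.038,"wz": -0.082},
])

```text
schema error: expected keys wx, wy, wz, dx, dy, dz, fingers
```

Request:
servo_tool([
  {"dx": 0.717,"dy": -0.172,"dz": 0.071,"wx": -0.085,"wy": 0.038,"wz": -0.082},
  {"dx": 0.717,"dy": -0.172,"dz": 0.071,"wx": -0.085,"wy": 0.038,"wz": -0.082},
  {"dx": 0.717,"dy": -0.172,"dz": 0.071,"wx": -0.085,"wy": 0.038,"wz": -0.082},
  {"dx": 0.717,"dy": -0.172,"dz": 0.071,"wx": -0.085,"wy": 0.038,"wz": -0.082},
])

```text
schema error: expected keys wx, wy, wz, dx, dy, dz, fingers
```

Request:
servo_tool([
  {"dx": 0.73,"dy": -0.068,"dz": 0.106,"wx": -0.085,"wy": 0.039,"wz": -0.082},
  {"dx": 0.73,"dy": -0.068,"dz": 0.106,"wx": -0.085,"wy": 0.039,"wz": -0.082},
  {"dx": 0.73,"dy": -0.068,"dz": 0.106,"wx": -0.085,"wy": 0.039,"wz": -0.082},
  {"dx": 0.73,"dy": -0.068,"dz": 0.106,"wx": -0.085,"wy": 0.039,"wz": -0.082},
  {"dx": 0.73,"dy": -0.068,"dz": 0.106,"wx": -0.085,"wy": 0.039,"wz": -0.082,"fingers": -0.1},
])

```text
schema error: expected keys wx, wy, wz, dx, dy, dz, fingers
```

```bash
python3 - <<'E'
from h import *
s=read_state();print(s["clock"],s["eef_pos"].round(1),s["eef_rot"].round(3),s["joints"].round(2),s["finger_gap"],"err",(Rt(40).T@cur()[1]).round(3).tolist())
W=camera("wrist");save(W["image"],"w1.png")
E
```

```text
2.25 [ 191.8 -444.7  224.4] [ 3.083 -0.012  0.459] [-1.25  0.1   1.71  0.02  1.27 -0.14] 94.04415259714025 err [[0.582, -0.812, -0.041], [0.63, 0.483, -0.608], [0.514, 0.328, 0.793]]
```

View pics/w1.png

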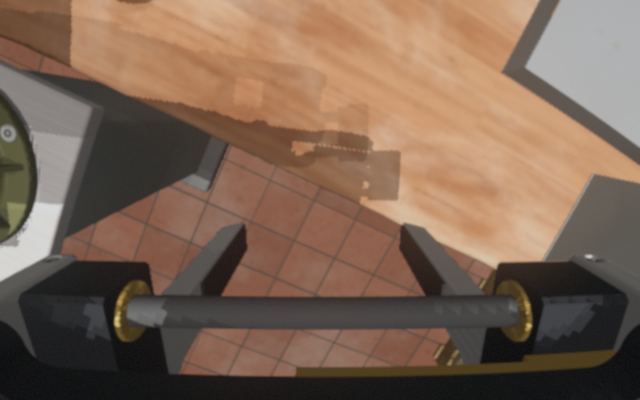

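That wrist view shows only the fingers and the floor. Every row needs a "fingers" value, so I resend the remaining moves.

Request:
servo_tool([
  {"dx": 0.877,"dy": -0.534,"dz": -0.202,"wx": -0.028,"wy": 0.009,"wz": -0.103,"fingers": -1},
  {"dx": 0.877,"dy": -0.534,"dz": -0.202,"wx": -0.028,"wy": 0.009,"wz": -0.103,"fingers": -1},
  {"dx": 0.877,"dy": -0.534,"dz": -0.202,"wx": -0.028,"wy": 0.009,"wz": -0.103,"fingers": -1},
  {"dx": 0.877,"dy": -0.534,"dz": -0.202,"wx": -0.028,"wy": 0.009,"wz": -0.103,"fingers": -1},
])

```text
clock: 2.7
eef_pos: [245.9, -357.9, 242.0]
eef_rot: [3.025, -0.012, 0.665]
wrist_force: [-1.2, -0.2, -0.4]
finger_gap: 94.0
finger_force: 0.0
```

Request:
servo_tool([
  {"dx": 0.97,"dy": -0.332,"dz": -0.21,"wx": -0.028,"wy": 0.009,"wz": -0.103,"fingers": -1},
  {"dx": 0.97,"dy": -0.332,"dz": -0.21,"wx": -0.028,"wy": 0.009,"wz": -0.103,"fingers": -1},
  {"dx": 0.97,"dy": -0.332,"dz": -0.21,"wx": -0.028,"wy": 0.009,"wz": -0.103,"fingers": -1},
  {"dx": 0.97,"dy": -0.332,"dz": -0.21,"wx": -0.028,"wy": 0.009,"wz": -0.103,"fingers": -1},
])

```text
clock: 3.1
eef_pos: [300.2, -270.6, 259.9]
eef_rot: [2.968, 0.0, 0.871]
wrist_force: [0.0, 0.3, -0.3]
finger_gap: 93.8
finger_force: 0.0
```

Request:
servo_tool([
  {"dx": 0.685,"dy": -0.276,"dz": 0.057,"wx": -0.086,"wy": 0.038,"wz": -0.082,"fingers": -1},
  {"dx": 0.685,"dy": -0.276,"dz": 0.057,"wx": -0.086,"wy": 0.038,"wz": -0.082,"fingers": -1},
  {"dx": 0.685,"dy": -0.276,"dz": 0.057,"wx": -0.086,"wy": 0.038,"wz": -0.082,"fingers": -1},
  {"dx": 0.685,"dy": -0.276,"dz": 0.057,"wx": -0.086,"wy": 0.038,"wz": -0.082,"fingers": -1},
])

```text
clock: 3.5
eef_pos: [323.6, -202.2, 249.6]
eef_rot: [2.794, -0.031, 1.046]
wrist_force: [0.8, -0.1, 0.1]
finger_gap: 94.1
finger_force: 0.0
```

Request:
servo_tool([
  {"dx": 0.717,"dy": -0.172,"dz": 0.071,"wx": -0.085,"wy": 0.038,"wz": -0.082,"fingers": -1},
  {"dx": 0.717,"dy": -0.172,"dz": 0.071,"wx": -0.085,"wy": 0.038,"wz": -0.082,"fingers": -1},
  {"dx": 0.717,"dy": -0.172,"dz": 0.071,"wx": -0.085,"wy": 0.038,"wz": -0.082,"fingers": -1},
  {"dx": 0.717,"dy": -0.172,"dz": 0.071,"wx": -0.085,"wy": 0.038,"wz": -0.082,"fingers": -1},
])

```text
clock: 3.9
eef_pos: [348.2, -132.7, 239.8]
eef_rot: [2.618, -0.03, 1.227]
wrist_force: [0.4, -0.6, 0.7]
finger_gap: 93.8
finger_force: 0.0
```

Request:
servo_tool([
  {"dx": 0.73,"dy": -0.068,"dz": 0.106,"wx": -0.085,"wy": 0.039,"wz": -0.082,"fingers": 0.1},
  {"dx": 0.73,"dy": -0.068,"dz": 0.106,"wx": -0.085,"wy": 0.039,"wz": -0.082,"fingers": 0.1},
  {"dx": 0.73,"dy": -0.068,"dz": 0.106,"wx": -0.085,"wy": 0.039,"wz": -0.082,"fingers": 0.1},
  {"dx": 0.73,"dy": -0.068,"dz": 0.106,"wx": -0.085,"wy": 0.039,"wz": -0.082,"fingers": 0.1},
  {"dx": 0.73,"dy": -0.068,"dz": 0.106,"wx": -0.085,"wy": 0.039,"wz": -0.082,"fingers": 0.1},
])

```text
clock: 4.4
eef_pos: [372.5, -63.4, 229.7]
eef_rot: [2.444, -0.0, 1.406]
wrist_force: [0.2, -0.1, -0.6]
finger_gap: 57.6
finger_force: 0.0
```

```bash
python3 - <<'E'
from h import *
s=read_state();print(s["clock"],s["eef_pos"].round(1),s["eef_rot"].round(3),s["joints"].round(2),s["finger_gap"],"err",(Rt(40).T@cur()[1]).round(3).tolist())
W=camera("wrist");save(W["image"],"w2.png")
for q in["lid_handle","press_lid"]: print(q,[(np.round(r["location"]),round(r["conf"],2)) for r in spot_in(q,W)])
print(proj([[435.1,-117.3,143.4],[449.4,-29.8,146.5]],W).round())
E
```

```text
4.4 [372.5 -63.4 229.7] [ 2.444 -0.     1.406] [-0.35 -0.56  2.36  0.2   0.66 -0.3 ] 57.60124377149276 err [[1.0, -0.003, -0.002], [0.003, 1.0, -0.001], [0.002, 0.001, 1.0]]
lid_handle [(array([372., 179.]), 0.93)]
press_lid [(array([369., 178.]), 0.97)]
[[321. 236.]
 [322. 146.]]
```

View pics/w2.png

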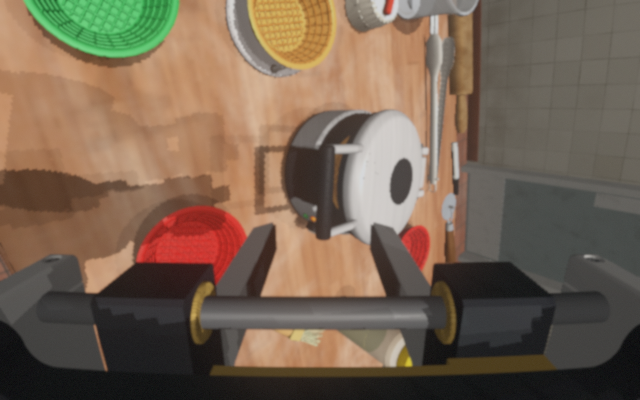

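The wrist view shows the handle ends at (324,236) and (326,148), within 3 px of the prediction. The fingers are visible on either side of the bar's line. Now I refine the handle position and plan the grasp.

```bash
python3 - <<'E'
from h import *
S=camera("scene");D=camera("side");W=camera("wrist")
a=tri([((359.5,178.2),S),((348.7,163.7),D),((324,236),W)]);b=tri([((343,193.8),S),((340,177.5),D),((325.5,148),W)])
m=(a+b)/2;d=b-a;yaw=np.arctan2(-d[0],d[1]);th=np.arcsin((m[2]-85)/251)-np.arcsin(18/251)
L=251*np.cos(th+.0718)
px=np.array([np.cos(yaw),np.sin(yaw)]);print(a,b,m,"yaw",yaw,"th",th,"centre",m[:2]+px*(L-115))
# grasp point on bar -> TCP 19 ahead
Q=Rt(40);g=m+Q[:,2]*(19)
print(g);plan([(g-Q[:,2]*30,Q),(g-Q[:,2]*3,Q)])
E
```

```text
[ 435.27528968 -115.77898141  145.21067258] [450.08521133 -30.80178041 146.51384962] [442.68025051 -73.29038091 145.8622611 ] yaw -0.17254806153275418 th 0.17314567008052062 centre [569.27974773 -95.3542829 ]
[454.73330675 -75.26023856 131.30741668]
0 d [0.006, 0.012, 0.987] w [-0.0, 0.0, -0.001] rows>=2.0
1 d [0.0, 0.0, 0.27] w [-0.0, 0.0, 0.0] rows>=0.5
```

Request:
servo_tool([
  {"dx": 0.006,"dy": 0.012,"dz": 0.4,"wx": 0,"wy": 0,"wz": 0,"fingers": 0.22},
  {"dx": 0.006,"dy": 0.012,"dz": 0.4,"wx": 0,"wy": 0,"wz": 0,"fingers": 0.22},
  {"dx": 0.006,"dy": 0.012,"dz": 0.4,"wx": 0,"wy": 0,"wz": 0,"fingers": 0.22},
  {"dx": 0.006,"dy": 0.012,"dz": 0.7,"wx": 0,"wy": 0,"wz": 0,"fingers": 0.22},
  {"dx": 0.006,"dy": 0.012,"dz": 0.987,"wx": 0,"wy": 0,"wz": 0,"fingers": 0.22},
  {"dx": 0.006,"dy": 0.012,"dz": 0.987,"wx": 0,"wy": 0,"wz": 0,"fingers": 0.22},
], newtons=15)

```text
clock: 5.3
eef_pos: [435.6, -71.7, 152.9]
eef_rot: [2.446, -0.001, 1.409]
wrist_force: [-0.0, 0.9, -0.2]
finger_gap: 36.8
finger_force: 0.0
```

Request:
servo_tool([
  {"dx": 0,"dy": 0,"dz": 0.15,"wx": 0,"wy": 0,"wz": 0,"fingers": 0.22},
  {"dx": 0,"dy": 0,"dz": 0.27,"wx": 0,"wy": 0,"wz": 0,"fingers": 0.22},
  {"dx": 0,"dy": 0,"dz": 0.27,"wx": 0,"wy": 0,"wz": 0,"fingers": 0.22},
])

```text
clock: 5.6
eef_pos: [452.7, -74.5, 134.6]
eef_rot: [2.443, -0.001, 1.409]
wrist_force: [-1.2, 0.3, 0.9]
finger_gap: 36.1
finger_force: 0.0
```

Request:
servo_tool([
  {"dx": 0,"dy": 0,"dz": 0,"wx": 0,"wy": 0,"wz": 0,"fingers": 1},
  {"dx": 0,"dy": 0,"dz": 0,"wx": 0,"wy": 0,"wz": 0,"fingers": 1},
  {"dx": 0,"dy": 0,"dz": 0,"wx": 0,"wy": 0,"wz": 0,"fingers": 1},
  {"dx": 0,"dy": 0,"dz": 0,"wx": 0,"wy": 0,"wz": 0,"fingers": 1},
])

```text
clock: 6.0
eef_pos: [452.9, -74.6, 134.3]
eef_rot: [2.442, -0.0, 1.409]
wrist_force: [-3.3, -0.6, 3.0]
finger_gap: 15.5
finger_force: 15.0
```

```bash
cat >> h.py <<'E'
C=np.array([569.3,-95.4]);YP=-0.172
def arc(dth,n,start,frac=1.0):
    """rows of one call: rigid rotation about the hinge by dth, tool turning frac of it"""
    P,R=start;p=np.array([np.cos(YP),np.sin(YP),0]);H=np.array([*C,85.])+115*p;ax=np.cross([0,0,1.],p)
    for k in range(1,n+1):
        q=H+Ro.from_rotvec(ax*dth*k/n).apply(P-H);Q=Ro.from_rotvec(ax*dth*k/n*frac).as_matrix()@R
        s=(R.T@(q-P)/100).round(3);w=(Ro.from_matrix(R.T@Q).as_rotvec()/2).round(3);print(k,"d",s.tolist(),"w",w.tolist())
    return P+R@s*100,R@Ro.from_rotvec(2*w).as_matrix()
E
python3 - <<'E'
from h import *
A=cur();A=arc(.31,5,A);A=arc(.31,5,A);A=arc(.30,5,A);print(A)
E
```

```text
1 d [-0.0, 0.119, -0.087] w [0.031, 0.0, 0.0]
2 d [-0.001, 0.244, -0.167] w [0.062, 0.0, 0.0]
3 d [-0.001, 0.373, -0.239] w [0.093, 0.001, 0.001]
4 d [-0.002, 0.506, -0.303] w [0.124, 0.001, 0.001]
5 d [-0.002, 0.643, -0.358] w [0.155, 0.001, 0.001]
1 d [-0.0, 0.119, -0.087] w [0.031, 0.0, 0.0]
2 d [-0.001, 0.244, -0.167] w [0.062, 0.0, 0.0]
3 d [-0.001, 0.373, -0.239] w [0.093, 0.001, 0.001]
4 d [-0.002, 0.506, -0.303] w [0.124, 0.001, 0.001]
5 d [-0.002, 0.643, -0.358] w [0.155, 0.001, 0.001]
1 d [-0.0, 0.115, -0.085] w [0.03, 0.0, 0.0]
2 d [-0.001, 0.235, -0.162] w [0.06, 0.0, 0.0]
3 d [-0.001, 0.36, -0.232] w [0.09, 0.001, 0.001]
4 d [-0.002, 0.489, -0.295] w [0.12, 0.001, 0.001]
5 d [-0.002, 0.621, -0.35] w [0.15, 0.001, 0.001]
(array([582.10097678, -96.97301183, 300.43884958]), array([[ 0.16575769,  0.96258344, -0.21437704],
       [ 0.98613878, -0.16015906,  0.0433518 ],
       [ 0.0073953 , -0.2185914 , -0.97578845]]))
```

Request:
servo_tool([
  {"dx": 0,"dy": 0.119,"dz": -0.087,"wx": 0.031,"wy": 0,"wz": 0,"fingers": 1},
  {"dx": -0.001,"dy": 0.244,"dz": -0.167,"wx": 0.062,"wy": 0,"wz": 0,"fingers": 1},
  {"dx": -0.001,"dy": 0.373,"dz": -0.239,"wx": 0.093,"wy": 0.001,"wz": 0.001,"fingers": 1},
  {"dx": -0.002,"dy": 0.506,"dz": -0.303,"wx": 0.124,"wy": 0.001,"wz": 0.001,"fingers": 1},
  {"dx": -0.002,"dy": 0.643,"dz": -0.358,"wx": 0.155,"wy": 0.001,"wz": 0.001,"fingers": 1},
  {"dx": -0.002,"dy": 0.643,"dz": -0.358,"wx": 0.155,"wy": 0.001,"wz": 0.001,"fingers": 1},
], newtons=35)

```text
clock: 6.6
eef_pos: [477.9, -80.6, 203.4]
eef_rot: [2.758, 0.0, 1.407]
wrist_force: [-29.1, -12.7, 17.0]
finger_gap: 14.9
finger_force: 34.8
```

Request:
servo_tool([
  {"dx": -0.01,"dy": -0.012,"dz": -0.016,"wx": 0,"wy": 0,"wz": 0,"fingers": 1},
  {"dx": -0.01,"dy": -0.012,"dz": -0.016,"wx": 0,"wy": 0,"wz": 0,"fingers": 1},
], newtons=25)

```text
clock: 6.8
eef_pos: [477.6, -80.3, 203.6]
eef_rot: [2.751, -0.003, 1.407]
wrist_force: [14.6, -5.6, -7.7]
finger_gap: 15.1
finger_force: 25.1
```

```bash
python3 - <<'E'
from h import *
s=read_state();print(s["clock"],s["eef_pos"].round(1),s["wrist_force"].round(1),s["moment"].round(2))
S=camera("scene");D=camera("side");W=camera("wrist")
z=lambda im,x,y:cv2.resize(im[y:y+100,x:x+133],(400,300),interpolation=cv2.INTER_CUBIC)
save(np.vstack([np.hstack([z(S["image"],250,120),z(D["image"],240,110)]),cv2.resize(W["image"],(480,300))[:, :].copy().repeat(1,0) if 0 else np.hstack([cv2.resize(W["image"],(480,300)),np.zeros((300,320,3),np.uint8)])]),"c2.png")
E
```

```text
6.8 [477.6 -80.3 203.6] [14.6 -5.6 -7.7] [-0.76 -1.81 -0.5 ]
```

View pics/c2.png

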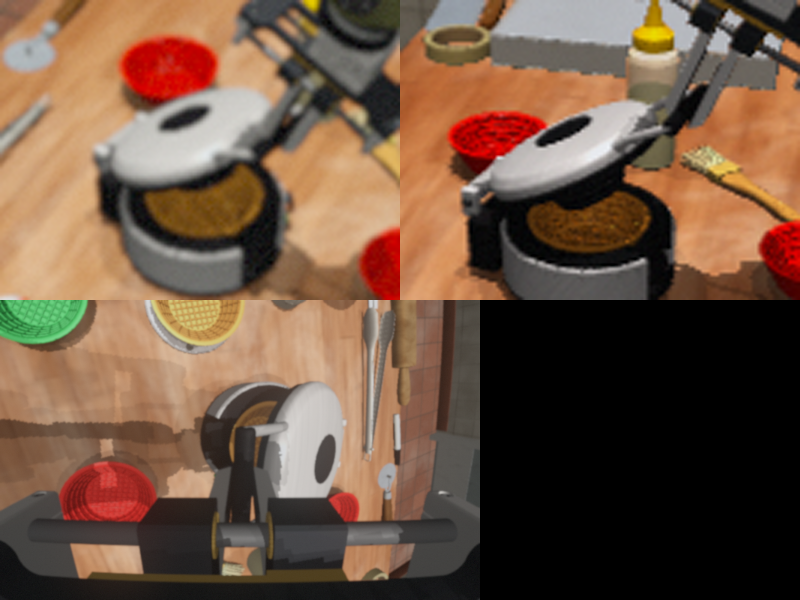

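The picture shows the lid rising in the grip, with the golden bowl visible in the cavity. I continue the arc.

Request:
servo_tool([
  {"dx": 0,"dy": 0.119,"dz": -0.087,"wx": 0.031,"wy": 0,"wz": 0,"fingers": 1},
  {"dx": -0.001,"dy": 0.244,"dz": -0.167,"wx": 0.062,"wy": 0,"wz": 0,"fingers": 1},
  {"dx": -0.001,"dy": 0.371,"dz": -0.241,"wx": 0.093,"wy": 0,"wz": 0,"fingers": 1},
  {"dx": -0.002,"dy": 0.504,"dz": -0.305,"wx": 0.124,"wy": 0,"wz": 0,"fingers": 1},
  {"dx": -0.002,"dy": 0.64,"dz": -0.361,"wx": 0.155,"wy": 0,"wz": 0,"fingers": 1},
  {"dx": -0.002,"dy": 0.64,"dz": -0.361,"wx": 0.155,"wy": 0,"wz": 0,"fingers": 1},
], newtons=25)

```text
clock: 7.55
eef_pos: [521.9, -89.1, 261.8]
eef_rot: [3.067, -0.001, 1.406]
wrist_force: [-9.1, -8.8, 11.5]
finger_gap: 15.5
finger_force: 25.3
```

```bash
python3 - <<'E'
from h import *
s=read_state();print(s["wrist_force"].round(1),s["finger_gap"])
P,R=cur();g=P-19*R[:,2];p=np.array([np.cos(YP),np.sin(YP),0]);H=np.array([*C,85.])+115*p
print(g,"r",np.hypot((g-H)@p,g[2]-85),"th",np.arctan2(g[2]-85,-(g-H)@p)-.0718)
arc(.30,5,(P,R))
E
```

```text
[-9.1 -8.8 11.5] 15.461820315562408
[520.521193   -88.87765879 280.73275261] r 255.4698841355754 th 0.801056274023128
1 d [-0.001, 0.116, -0.086] w [0.03, 0.0, 0.0]
2 d [-0.002, 0.236, -0.165] w [0.06, 0.0, 0.0]
3 d [-0.002, 0.361, -0.237] w [0.09, 0.001, 0.0]
4 d [-0.003, 0.491, -0.3] w [0.12, 0.001, 0.0]
5 d [-0.004, 0.623, -0.357] w [0.15, 0.001, 0.0]
```

Request:
servo_tool([
  {"dx": -0.001,"dy": 0.116,"dz": -0.086,"wx": 0.03,"wy": 0,"wz": 0,"fingers": 1},
  {"dx": -0.002,"dy": 0.236,"dz": -0.165,"wx": 0.06,"wy": 0,"wz": 0,"fingers": 1},
  {"dx": -0.002,"dy": 0.361,"dz": -0.239,"wx": 0.09,"wy": 0,"wz": 0,"fingers": 1},
  {"dx": -0.003,"dy": 0.489,"dz": -0.303,"wx": 0.12,"wy": 0,"wz": 0,"fingers": 1},
  {"dx": -0.003,"dy": 0.59,"dz": -0.345,"wx": 0.142,"wy": 0,"wz": 0,"fingers": 1},
  {"dx": -0.003,"dy": 0.59,"dz": -0.345,"wx": 0.142,"wy": 0,"wz": 0,"fingers": 1},
], newtons=25)

```text
clock: 8.15
eef_pos: [576.9, -99.0, 300.8]
eef_rot: [-2.933, 0.0, 1.406]
wrist_force: [-6.1, -10.9, 11.0]
finger_gap: 15.5
finger_force: 25.1
```

```bash
cat > st.py <<'E'
from h import *
s=read_state();print(s["clock"],s["wrist_force"].round(1),s["finger_gap"],s["joints"].round(2))
P,R=cur();g=P-19*R[:,2];p=np.array([np.cos(YP),np.sin(YP),0]);H=np.array([*C,85.])+115*p
print(g,"r",np.hypot((g-H)@p,g[2]-85),"th",np.arctan2(g[2]-85,-(g-H)@p)-.0718)
E
python3 st.py
```

```text
8.15 [ -6.1 -10.9  11. ] 15.549197921487599 [-0.23  0.47  1.08 -0.01  1.8  -0.06]
[580.79179288 -99.67192611 319.40784017] r 256.01766028131 th 1.0851788526884525
```

Request:
servo_tool([
  {"dx": 0,"dy": 0.008,"dz": -0.006,"wx": 0,"wy": 0,"wz": 0,"fingers": 1},
  {"dx": 0,"dy": 0.016,"dz": -0.012,"wx": 0,"wy": 0,"wz": 0,"fingers": 1},
  {"dx": 0,"dy": 0.016,"dz": -0.012,"wx": 0,"wy": 0,"wz": 0,"fingers": 1},
])

```text
clock: 8.45
eef_pos: [577.5, -99.1, 301.2]
eef_rot: [-2.933, 0.0, 1.406]
wrist_force: [-9.5, -11.7, 3.8]
finger_gap: 15.3
finger_force: 25.1
```

```bash
python3 st.py
```

```text
8.45 [ -9.5 -11.7   3.8] 15.27256945263096 [-0.23  0.47  1.08 -0.01  1.8  -0.06]
[581.37734086 -99.77897158 319.76240069] r 256.10387009792333 th 1.0878635427478835
```

Request:
servo_tool([
  {"dx": 0,"dy": 0.016,"dz": -0.012,"wx": 0,"wy": 0,"wz": 0,"fingers": 1},
  {"dx": 0,"dy": 0.024,"dz": -0.018,"wx": 0,"wy": 0,"wz": 0,"fingers": 1},
  {"dx": 0,"dy": 0.032,"dz": -0.024,"wx": 0,"wy": 0,"wz": 0,"fingers": 1},
  {"dx": 0,"dy": 0.032,"dz": -0.024,"wx": 0,"wy": 0,"wz": 0,"fingers": 1},
])

```text
clock: 8.85
eef_pos: [580.9, -99.9, 302.8]
eef_rot: [-2.933, 0.001, 1.405]
wrist_force: [-11.5, -10.7, 4.2]
finger_gap: 15.4
finger_force: 25.1
```

```bash
python3 st.py
```

```text
8.85 [-11.5 -10.7   4.2] 15.382183173689446 [-0.23  0.48  1.07 -0.01  1.8  -0.06]
[ 584.78504713 -100.50546688  321.37827523] r 256.222348902535 th 1.102840963785983
```

Request:
servo_tool([
  {"dx": 0,"dy": 0.016,"dz": -0.01,"wx": 0.004,"wy": 0,"wz": 0,"fingers": 1},
  {"dx": 0,"dy": 0.032,"dz": -0.02,"wx": 0.007,"wy": 0,"wz": 0,"fingers": 1},
  {"dx": 0,"dy": 0.048,"dz": -0.03,"wx": 0.01,"wy": 0,"wz": 0,"fingers": 1},
  {"dx": 0,"dy": 0.048,"dz": -0.03,"wx": 0.01,"wy": 0,"wz": 0,"fingers": 1},
])

```text
clock: 9.25
eef_pos: [583.3, -100.2, 304.0]
eef_rot: [-2.902, 0.0, 1.405]
wrist_force: [-39.6, -7.0, 1.6]
finger_gap: 15.5
finger_force: 24.6
```

```bash
python3 st.py
```

```text
9.25 [-39.6  -7.    1.6] 15.540998320108418 [-0.23  0.51  1.03 -0.02  1.85 -0.06]
[ 587.75650755 -100.95980422  322.47079026] r 256.0904737836449 th 1.1153141732759875
```

The stop is reached: 40 N along the lid's travel and no further motion. I release, back off and look at the bowl.

Request:
servo_tool([
  {"dx": 0,"dy": -0.01,"dz": 0,"wx": 0,"wy": 0,"wz": 0,"fingers": 0.4},
  {"dx": 0,"dy": -0.01,"dz": 0,"wx": 0,"wy": 0,"wz": 0,"fingers": 0.4},
  {"dx": 0,"dy": -0.01,"dz": 0,"wx": 0,"wy": 0,"wz": 0,"fingers": 0.4},
  {"dx": 0,"dy": -0.01,"dz": -0.3,"wx": 0,"wy": 0,"wz": 0,"fingers": 0.4},
  {"dx": 0,"dy": -0.01,"dz": -0.6,"wx": 0,"wy": 0,"wz": 0,"fingers": 0.4},
  {"dx": 0,"dy": -0.01,"dz": -0.6,"wx": 0,"wy": 0,"wz": 0,"fingers": 0.4},
])

```text
clock: 9.85
eef_pos: [600.7, -100.9, 366.8]
eef_rot: [-2.922, -0.003, 1.408]
wrist_force: [0.3, 0.2, -0.3]
finger_gap: 28.5
finger_force: 0.0
```

```bash
python3 - <<'E'
from h import *
A=cur();print(A[0],read_state()["wrist_force"].round(1))
p=np.array([np.cos(YP),np.sin(YP),0]);c=np.array([*C,0])
B=(c-p*110+[0,0,390],Rt(10,YP)); E=(c-p*150+[0,0,170],Rt(30,YP))
plan(interp(A,B,2)+interp(B,E,3))
E
```

```text
[ 600.74640002 -100.94956573  366.77434535] [ 0.3  0.2 -0.3]
0 d [0.008, -0.718, 0.041] w [-0.099, -0.001, 0.002] rows>=1.4
1 d [0.004, -0.712, -0.1] w [-0.098, -0.0, 0.003] rows>=1.4
2 d [-0.001, -0.258, 0.699] w [-0.058, -0.0, -0.0] rows>=1.5
3 d [-0.0, -0.338, 0.664] w [-0.058, -0.0, -0.0] rows>=1.5
4 d [-0.001, -0.412, 0.621] w [-0.059, -0.0, -0.0] rows>=1.5
```

Request:
servo_tool([
  {"dx": 0.008,"dy": -0.718,"dz": 0.041,"wx": -0.099,"wy": 0,"wz": 0.002,"fingers": 0.4},
  {"dx": 0.008,"dy": -0.718,"dz": 0.041,"wx": -0.099,"wy": 0,"wz": 0.002,"fingers": 0.4},
  {"dx": 0.008,"dy": -0.718,"dz": 0.041,"wx": -0.099,"wy": 0,"wz": 0.002,"fingers": 0.4},
])

```text
clock: 10.15
eef_pos: [526.7, -87.8, 375.6]
eef_rot: [-3.117, -0.003, 1.404]
wrist_force: [1.0, 0.1, 1.2]
finger_gap: 28.0
finger_force: 0.0
```

Request:
servo_tool([
  {"dx": 0.004,"dy": -0.712,"dz": -0.1,"wx": -0.098,"wy": 0,"wz": 0.003,"fingers": 0.4},
  {"dx": 0.004,"dy": -0.712,"dz": -0.1,"wx": -0.098,"wy": 0,"wz": 0.003,"fingers": 0.4},
  {"dx": 0.004,"dy": -0.712,"dz": -0.1,"wx": -0.098,"wy": 0,"wz": 0.003,"fingers": 0.4},
])

```text
clock: 10.45
eef_pos: [456.0, -75.4, 388.9]
eef_rot: [2.966, -0.003, 1.398]
wrist_force: [1.0, -0.3, 1.5]
finger_gap: 28.1
finger_force: 0.0
```

Request:
servo_tool([
  {"dx": 0,"dy": -0.258,"dz": 0.699,"wx": -0.058,"wy": 0,"wz": 0,"fingers": 0.4},
  {"dx": 0,"dy": -0.258,"dz": 0.699,"wx": -0.058,"wy": 0,"wz": 0,"fingers": 0.4},
  {"dx": 0,"dy": -0.258,"dz": 0.699,"wx": -0.058,"wy": 0,"wz": 0,"fingers": 0.4},
])

```text
clock: 10.75
eef_pos: [444.9, -73.5, 310.5]
eef_rot: [2.863, -0.004, 1.398]
wrist_force: [-0.3, 0.2, 1.0]
finger_gap: 28.2
finger_force: 0.0
```

Request:
servo_tool([
  {"dx": 0,"dy": -0.338,"dz": 0.664,"wx": -0.058,"wy": 0,"wz": 0,"fingers": 0.4},
  {"dx": 0,"dy": -0.338,"dz": 0.664,"wx": -0.058,"wy": 0,"wz": 0,"fingers": 0.4},
  {"dx": 0,"dy": -0.338,"dz": 0.664,"wx": -0.058,"wy": 0,"wz": 0,"fingers": 0.4},
])

```text
clock: 11.05
eef_pos: [432.3, -71.2, 239.1]
eef_rot: [2.746, -0.003, 1.398]
wrist_force: [0.6, 0.5, 0.9]
finger_gap: 28.5
finger_force: 0.0
```

Request:
servo_tool([
  {"dx": 0,"dy": -0.412,"dz": 0.621,"wx": -0.059,"wy": 0,"wz": 0,"fingers": 0.4},
  {"dx": 0,"dy": -0.412,"dz": 0.621,"wx": -0.059,"wy": 0,"wz": 0,"fingers": 0.4},
  {"dx": 0,"dy": -0.412,"dz": 0.621,"wx": -0.059,"wy": 0,"wz": 0,"fingers": 0.4},
  {"dx": 0,"dy": -0.412,"dz": 0.621,"wx": -0.059,"wy": 0,"wz": 0,"fingers": 0.4},
])

```text
clock: 11.45
eef_pos: [421.7, -69.3, 170.4]
eef_rot: [2.622, -0.003, 1.398]
wrist_force: [0.2, -0.5, 0.4]
finger_gap: 28.2
finger_force: 0.0
```

```bash
python3 - <<'E'
from h import *
print(cur()[0],read_state()["clock"])
S=camera("scene");D=camera("side");W=camera("wrist")
# overlay predicted drum mouth, rim circle
t=np.linspace(0,2*np.pi,72)[:,None]
def circ(r,z): return np.hstack([C[0]+r*np.cos(t),C[1]+r*np.sin(t),0*t+z])
ims=[]
for c,box in((S,(270,145,90,68)),(D,(255,130,90,68)),(W,(0,0,640,400))):
    k=4.44 if c is not W else 1
    x,y,w,h=box;im=cv2.resize(c["image"][y:y+h,x:x+w],None,fx=k,fy=k,interpolation=cv2.INTER_CUBIC)
    if c is not W: im=cv2.resize(im,(400,302))
    save(im,"x.png") 
    for r,z,col in((88.5,70,(0,255,0)),(62,74,(0,0,255))):
        q=((proj(circ(r,z),c)-[x,y])*k).round().astype(int); cv2.polylines(im,[q.reshape(-1,1,2)],True,col,1)
    ims.append(im)
w=cv2.resize(ims[2],(470,294));out=np.vstack([np.hstack(ims[:2]),np.hstack([w,np.zeros((294,330,3),np.uint8)])])
save(out,"c3.png")
for q in("bowl",):
  for n,c in(("S",S),("D",D),("W",W)):
    for r in trace(q,c)[:4]:
        m=r["pixels"];ys,xs=np.where(m);print(q,n,round(r["conf"],2),np.round(r["location"]),len(xs),xs.min(),xs.max(),ys.min(),ys.max())
E
```

```text
[421.73505685 -69.33153496 170.39636738] 11.45
bowl S 0.96 [318. 184.] 788 300 336 172 197
bowl S 0.85 [390. 208.] 892 369 407 196 225
bowl S 0.53 [306. 260.] 413 281 324 246 267
bowl S 0.38 [296. 138.] 78 289 322 134 147
bowl D 0.94 [380. 197.] 869 359 398 182 210
bowl D 0.57 [302. 181.] 685 282 321 172 193
bowl D 0.54 [279. 164.] 82 256 284 149 167
bowl W 0.85 [171. 258.] 5519 115 250 226 345
bowl W 0.84 [471. 259.] 871 438 486 248 285
```

View pics/c3.png

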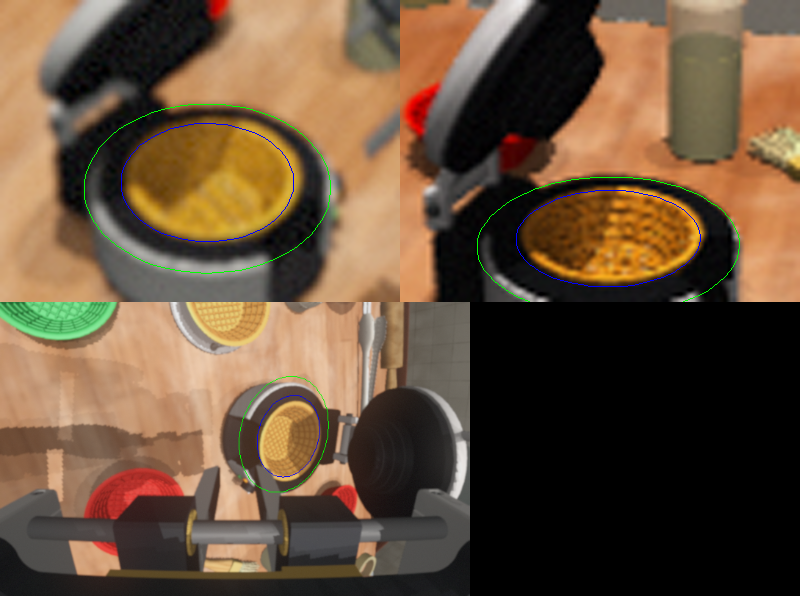

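The lid is fully raised and the golden bowl is in full view. The predicted rim (blue) is a few millimetres off, so I fit the rim centre from colour contours in all three views.

```bash
cat >> h.py <<'E'
def gold(c,X0,rad=70,z=74):
    hsv=cv2.cvtColor(c["image"],cv2.COLOR_RGB2HSV);m=((hsv[...,0]>8)&(hsv[...,0]<28)&(hsv[...,1]>110)&(hsv[...,2]>60)).astype(np.uint8)
    t=np.linspace(0,2*np.pi,72)[:,None];q=proj(np.hstack([X0[0]+rad*np.cos(t),X0[1]+rad*np.sin(t),0*t+z]),c)
    r=np.zeros_like(m);cv2.fillPoly(r,[q.round().astype(int).reshape(-1,1,2)],1)
    n,l,s,_=cv2.connectedComponentsWithStats(m&r);k=1+np.argmax(s[1:,4])
    cs,_=cv2.findContours((l==k).astype(np.uint8),cv2.RETR_EXTERNAL,cv2.CHAIN_APPROX_NONE)
    return cv2.convexHull(max(cs,key=len))[:,0].astype(float)
def fitrim(views,X0,z=74,R=62,fitR=False,rad=70):
    hs=[(gold(c,X0,rad,z),c) for c in views];t=np.linspace(0,2*np.pi,180)[:,None]
    def f(v):
        o=[]
        for h,c in hs:
            r=v[2] if fitR else R
            q=proj(np.hstack([v[0]+r*np.cos(t),v[1]+r*np.sin(t),0*t+z]),c).astype(np.float32).reshape(-1,1,2)
            o+=[cv2.pointPolygonTest(q,(float(p[0]),float(p[1])),True)*700/c["fx"]/1 for p in h]
        return np.array(o)
    s=least_squares(f,[*X0[:2],R] if fitR else X0[:2],loss="soft_l1",diff_step=1e-3)
    return s.x.round(1),np.sqrt((s.fun**2).mean()).round(2)
E
python3 - <<'E'
from h import *
S=camera("scene");D=camera("side");W=camera("wrist")
for n,v in(("S",[S]),("D",[D]),("W",[W]),("SDW",[S,D,W])): print(n,fitrim(v,C),fitrim(v,C,fitR=True))
E
```

```text
S (array([ 567.6, -100.8]), np.float64(1.67)) (array([ 568.4, -101. ,   66.2]), np.float64(0.38))
D (array([ 568. , -102.4]), np.float64(0.53)) (array([ 568. , -102.4,   62.4]), np.float64(0.5))
W (array([ 567.9, -102.8]), np.float64(11.83)) (array([569.2, -96.5,  69.7]), np.float64(11.6))
SDW (array([ 568. , -102.8]), np.float64(8.09)) (array([568.2, -99.9,  66.6]), np.float64(5.82))
```

```bash
sed -i 's/^C=.*/C=np.array([568.,-101.5]);YP=-0.205/' h.py; cat >> h.py <<'E'
def pose(u,z,a,v=0):
    p=np.array([np.cos(YP),np.sin(YP),0]);l=np.array([-p[1],p[0],0])
    return np.array([*C,0])+p*u+l*v+[0,0,z],Rt(a,YP)
E
python3 - <<'E'
from h import *
W=camera("wrist");print(fitrim([W],C,rad=65),fitrim([W],C,rad=65,fitR=True))
print([(np.round(r["location"]),r["conf"],proj(pose(-75,55,0)[0],W).round()) for r in spot_in("front_gap",W)])
A=cur();plan([pose(-43.6-35,47.5+60.6,30),pose(-43.6-5,47.5+8.7,30),pose(-43.6,47.5,30)])
E
```

```text
(array([ 569.1, -102.9]), np.float64(5.0)) (array([ 568.2, -102.4,   64.6]), np.float64(3.13))
[(array([521., 192.]), 0.78, array([[332., 192.]]))]
0 d [-0.043, 0.341, 0.879] w [-0.003, -0.009, 0.013] rows>=1.9
1 d [-0.001, -0.0, 0.6] w [0.0, -0.0, 0.0] rows>=1.2
2 d [0.0, -0.001, 0.1] w [0.0, -0.0, 0.0] rows>=0.2
```

Request:
servo_tool([
  {"dx": -0.043,"dy": 0.341,"dz": 0.879,"wx": -0.003,"wy": -0.009,"wz": 0.013,"fingers": 0.4},
  {"dx": -0.043,"dy": 0.341,"dz": 0.879,"wx": -0.003,"wy": -0.009,"wz": 0.013,"fingers": 0.4},
  {"dx": -0.043,"dy": 0.341,"dz": 0.879,"wx": -0.003,"wy": -0.009,"wz": 0.013,"fingers": 0.4},
  {"dx": -0.043,"dy": 0.341,"dz": 0.879,"wx": -0.003,"wy": -0.009,"wz": 0.013,"fingers": 0.4},
])

```text
clock: 12.4
eef_pos: [490.5, -85.3, 106.7]
eef_rot: [2.621, -0.001, 1.367]
wrist_force: [0.0, -0.2, -0.4]
finger_gap: 28.1
finger_force: 0.0
```

Request:
servo_tool([
  {"dx": -0.001,"dy": 0,"dz": 0.12,"wx": 0,"wy": 0,"wz": 0,"fingers": 0.4},
  {"dx": -0.001,"dy": 0,"dz": 0.24,"wx": 0,"wy": 0,"wz": 0,"fingers": 0.4},
  {"dx": -0.001,"dy": 0,"dz": 0.36,"wx": 0,"wy": 0,"wz": 0,"fingers": 0.4},
  {"dx": -0.001,"dy": 0,"dz": 0.36,"wx": 0,"wy": 0,"wz": 0,"fingers": 0.4},
])

```text
clock: 12.8
eef_pos: [508.6, -89.2, 78.0]
eef_rot: [2.616, -0.0, 1.367]
wrist_force: [0.3, 0.4, -0.5]
finger_gap: 28.6
finger_force: 0.0
```

```bash
python3 - <<'E'
from h import *
s=read_state();print(s["clock"],s["wrist_force"].round(1))
c=camera("wrist");D=camera("side")
im=c["image"].copy();save(np.hstack([im[130:330,200:520],cv2.resize(D["image"][115:215,230:390],(320,200),interpolation=cv2.INTER_CUBIC)]),"c4.png")
plan([pose(-43.6,47.5,30)])
E
```

```text
12.8 [ 0.3  0.4 -0.5]
0 d [0.0, -0.008, 0.354] w [0.001, -0.0, 0.0] rows>=0.7
```

View pics/c4.png

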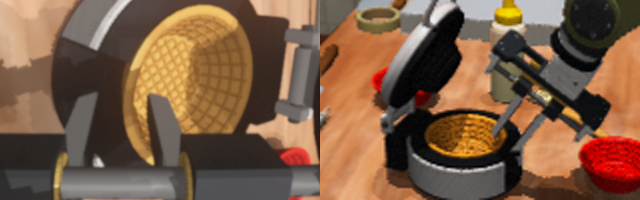

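The fingers straddle the bowl's front wall, with the inner finger over the bowl and the outer one in the gap. I go down and close gently.

Request:
servo_tool([
  {"dx": 0,"dy": -0.006,"dz": 0.1,"wx": 0,"wy": 0,"wz": 0,"fingers": 0.4},
  {"dx": 0,"dy": -0.006,"dz": 0.2,"wx": 0,"wy": 0,"wz": 0,"fingers": 0.4},
  {"dx": 0,"dy": -0.006,"dz": 0.3,"wx": 0,"wy": 0,"wz": 0,"fingers": 0.4},
  {"dx": 0,"dy": -0.006,"dz": 0.35,"wx": 0,"wy": 0,"wz": 0,"fingers": 0.4},
  {"dx": 0,"dy": -0.006,"dz": 0.35,"wx": 0,"wy": 0,"wz": 0,"fingers": 0.4},
])

```text
clock: 13.4
eef_pos: [525.1, -92.6, 45.2]
eef_rot: [2.619, -0.001, 1.367]
wrist_force: [-0.2, -0.0, 0.7]
finger_gap: 28.3
finger_force: 0.0
```

Request:
servo_tool([
  {"dx": 0,"dy": 0,"dz": 0,"wx": 0,"wy": 0,"wz": 0,"fingers": 0.7},
  {"dx": 0,"dy": 0,"dz": 0,"wx": 0,"wy": 0,"wz": 0,"fingers": 0.7},
  {"dx": 0,"dy": 0,"dz": 0,"wx": 0,"wy": 0,"wz": 0,"fingers": 1},
  {"dx": 0,"dy": 0,"dz": 0,"wx": 0,"wy": 0,"wz": 0,"fingers": 1},
  {"dx": 0,"dy": 0,"dz": 0,"wx": 0,"wy": 0,"wz": 0,"fingers": 1},
], newtons=6)

```text
clock: 13.9
eef_pos: [527.4, -93.3, 48.4]
eef_rot: [2.611, -0.0, 1.366]
wrist_force: [8.8, -1.4, 4.1]
finger_gap: 6.8
finger_force: 5.8
```

```bash
python3 - <<'E'
from h import *
s=read_state();P,R=cur();print(s["clock"],P,s["wrist_force"].round(1),"tool:",(R.T@s["wrist_force"]).round(1),s["finger_gap"])
p=pose(0,0,0)[0]
E
```

```text
13.9 [527.39865513 -93.25480453  48.35491654] [ 8.8 -1.4  4.1] tool: [0.4 9.7 1. ] 6.826363686357798
```

Request:
servo_tool([
  {"dx": 0,"dy": 0.02,"dz": 0,"wx": 0,"wy": 0,"wz": 0,"fingers": 1},
  {"dx": 0,"dy": 0.035,"dz": 0,"wx": 0,"wy": 0,"wz": 0,"fingers": 1},
  {"dx": 0,"dy": 0.035,"dz": 0,"wx": 0,"wy": 0,"wz": 0,"fingers": 1},
  {"dx": 0,"dy": 0.035,"dz": 0,"wx": 0,"wy": 0,"wz": 0,"fingers": 1},
], newtons=6)

```text
clock: 14.3
eef_pos: [528.4, -93.3, 48.3]
eef_rot: [2.617, -0.0, 1.367]
wrist_force: [-1.9, -0.0, 6.3]
finger_gap: 6.9
finger_force: 5.9
```

```bash
cat > st2.py <<'E'
from h import *
s=read_state();P,R=cur();print(s["clock"],P.round(1),s["wrist_force"].round(1),"tool:",(R.T@s["wrist_force"]).round(1),s["finger_gap"],s["moment"].round(2))
E
python3 st2.py
```

```text
14.3 [528.4 -93.3  48.3] [-1.9 -0.   6.3] tool: [-0.4  1.6 -6.4] 6.879857273642066 [-0.1  -0.03 -0.05]
```

Request:
servo_tool([
  {"dx": 0,"dy": 0.004,"dz": -0.02,"wx": 0,"wy": 0,"wz": 0,"fingers": 1},
  {"dx": 0,"dy": 0.004,"dz": -0.02,"wx": 0,"wy": 0,"wz": 0,"fingers": 1},
  {"dx": 0,"dy": 0.004,"dz": -0.02,"wx": 0,"wy": 0,"wz": 0,"fingers": 1},
], newtons=28)

```text
clock: 14.6
eef_pos: [527.4, -93.0, 49.7]
eef_rot: [2.618, -0.0, 1.367]
wrist_force: [0.5, 0.5, -0.2]
finger_gap: 6.2
finger_force: 27.6
```

```bash
python3 st2.py
```

```text
14.6 [527.4 -93.   49.7] [ 0.5  0.5 -0.2] tool: [0.6 0.2 0.3] 6.192030082924021 [-0.    0.21 -0.04]
```

Request:
servo_tool([
  {"dx": 0,"dy": 0.007,"dz": -0.08,"wx": 0,"wy": 0,"wz": 0,"fingers": 1},
  {"dx": 0,"dy": 0.007,"dz": -0.08,"wx": 0,"wy": 0,"wz": 0,"fingers": 1},
  {"dx": 0,"dy": 0.007,"dz": -0.08,"wx": 0,"wy": 0,"wz": 0,"fingers": 1},
], newtons=28)

```text
clock: 14.9
eef_pos: [524.3, -92.4, 57.5]
eef_rot: [2.617, -0.0, 1.367]
wrist_force: [-0.5, 0.4, -1.9]
finger_gap: 6.3
finger_force: 27.6
```

```bash
python3 st2.py
```

```text
14.9 [524.3 -92.4  57.5] [-0.5  0.4 -1.9] tool: [ 0.2 -1.5  1.3] 6.332236344338248 [0.04 0.25 0.02]
```

Request:
servo_tool([
  {"dx": 0,"dy": 0.01,"dz": -0.12,"wx": 0,"wy": 0,"wz": 0,"fingers": 1},
  {"dx": 0,"dy": 0.02,"dz": -0.24,"wx": 0,"wy": 0,"wz": 0,"fingers": 1},
  {"dx": 0,"dy": -0.015,"dz": -0.32,"wx": 0,"wy": 0,"wz": 0,"fingers": 1},
  {"dx": 0,"dy": -0.05,"dz": -0.4,"wx": 0,"wy": 0,"wz": 0,"fingers": 1},
  {"dx": 0,"dy": -0.2,"dz": -0.6,"wx": 0,"wy": 0,"wz": 0,"fingers": 1},
  {"dx": 0,"dy": -0.375,"dz": -0.85,"wx": 0,"wy": 0,"wz": 0,"fingers": 1},
  {"dx": 0,"dy": -0.375,"dz": -0.85,"wx": 0,"wy": 0,"wz": 0,"fingers": 1},
])

```text
clock: 15.6
eef_pos: [449.0, -76.7, 112.8]
eef_rot: [2.616, -0.0, 1.367]
wrist_force: [-0.0, 0.4, -0.7]
finger_gap: 6.5
finger_force: 27.6
```

```bash
python3 st2.py; python3 - <<'E'
from h import *
S=camera("scene");D=camera("side")
P=cur()[0]; c=P[:2]+44*np.array([np.cos(YP),np.sin(YP)]); z=P[2]-47.5+74
print(c,z,"S",fitrim([S],c,z=z,rad=68),"D",fitrim([D],c,z=z,rad=68))
# stand: pin-tip fit
pins=[((274,281.7),(289.2,282)),((239,295.5),(251.7,305.5)),((267.5,314.5),(294.2,319.5))]
ps=np.array([tri([(a,S),(b,D)])[:2] for a,b in pins]+[]);m=np.array([(onz(a,S,31)[:2]+onz(b,D,31)[:2])/2 for a,b in pins])
f=lambda v:np.array([q-(v[:2]+58*np.array([np.cos(v[2]+k*2*np.pi/3),np.sin(v[2]+k*2*np.pi/3)])) for k,q in zip((2,0,1),m)]).ravel()
s=least_squares(f,[528,318,.4]);print(s.x,s.fun.round(1))
# plate ellipse: bright plate edge at z=8, R=66 from trace mask
for c in(S,D):
    r=[r for r in trace("stand_free",c) if r["location"][1]>290][0];h=cv2.convexHull(np.argwhere(r["pixels"])[:,::-1].astype(np.int32))[:,0].astype(float)
    t=np.linspace(0,2*np.pi,180)[:,None]
    g=lambda v:np.array([cv2.pointPolygonTest(proj(np.hstack([v[0]+66*np.cos(t),v[1]+66*np.sin(t),0*t+8]),c).astype(np.float32).reshape(-1,1,2),(p[0],p[1]),True) for p in h])
    s=least_squares(g,[528,318],diff_step=1e-3,loss="soft_l1");print(s.x.round(1),np.sqrt((s.fun**2).mean()).round(2))
E
```

```text
15.6 [449.  -76.7 112.8] [-0.   0.4 -0.7] tool: [ 0.4 -0.5  0.5] 6.500635112672723 [0.04 0.28 0.04]
[494.03895638 -86.2696865 ] 138.93908516491592 S (array([493.3, -83.3]), np.float64(2.39)) D (array([491.7, -85.5]), np.float64(3.12))
[5.28459136e+02 3.17857167e+02 3.73164326e-01] [ 0.4 -1.9 -1.3  0.5  0.9  1.4]
[530.2 317.9] 0.4
[530.4 316.7] 1.03
```

```bash
cat >> h.py <<'E'
ST=np.array([529.3,317.5]);YS=0.373
def bpose(c,foot,yaw,a=30): # TCP pose for bowl centre c and foot height
    return np.array([c[0]-41.5*np.cos(yaw),c[1]-41.5*np.sin(yaw),foot+15.7]),Rt(a,yaw)
E
python3 - <<'E'
from h import *
S=camera("scene");D=camera("side")
for n,a,b in(("mugtop",(217,320),(239,332)),("mugbase",(219,346),(240,378)),("millbase",(217,263),(208,281)),("milltop",(208,222),(201,216)),("used",(303,246),(306,246))):
    print(n,onz(a,S,0).round(),onz(b,D,0).round(),tri([(a,S),(b,D)]).round())
A=cur();M=bpose((485,110),135,.08);E=bpose(ST,120,YS);F=bpose(ST,40,YS)
plan(interp(A,M,2)+interp(M,E,3)+[F])
E
```

```text
mugtop [604. 418.   0.] [596. 384.   0.] [553. 461. 111.]
mugbase [556. 477.   0.] [560. 478.  -0.] [563. 472. -14.]
millbase [715. 262.   0.] [718. 265.   0.] [725. 253. -15.]
milltop [837. 141.   0.] [848.  28.   0.] [695. 275. 203.]
used [521.  90.   0.] [516.  97.   0.] [520.  88.  -5.]
0 d [0.893, -0.095, -0.281] w [-0.0, 0.035, -0.062] rows>=1.9
1 d [0.916, 0.017, -0.217] w [-0.0, 0.036, -0.061] rows>=1.9
2 d [0.638, 0.155, 0.148] w [-0.0, 0.024, -0.042] rows>=1.3
3 d [0.615, 0.208, 0.177] w [-0.0, 0.025, -0.043] rows>=1.3
4 d [0.584, 0.259, 0.208] w [-0.0, 0.024, -0.042] rows>=1.3
5 d [0.0, -0.4, 0.693] w [-0.0, 0.0, -0.0] rows>=1.6
```

Request:
servo_tool([
  {"dx": 0.3,"dy": -0.03,"dz": -0.1,"wx": 0,"wy": 0.012,"wz": -0.02,"fingers": 1},
  {"dx": 0.6,"dy": -0.06,"dz": -0.19,"wx": 0,"wy": 0.024,"wz": -0.041,"fingers": 1},
  {"dx": 0.893,"dy": -0.095,"dz": -0.281,"wx": 0,"wy": 0.035,"wz": -0.062,"fingers": 1},
  {"dx": 0.893,"dy": -0.095,"dz": -0.281,"wx": 0,"wy": 0.035,"wz": -0.062,"fingers": 1},
])

```text
clock: 16.3
eef_pos: [447.4, 16.8, 131.9]
eef_rot: [2.617, 0.001, 1.513]
wrist_force: [0.5, -0.2, -0.9]
finger_gap: 6.0
finger_force: 27.6
```

Request:
servo_tool([
  {"dx": 0.3,"dy": 0.005,"dz": -0.07,"wx": 0,"wy": 0.012,"wz": -0.02,"fingers": 1},
  {"dx": 0.6,"dy": 0.011,"dz": -0.14,"wx": 0,"wy": 0.024,"wz": -0.041,"fingers": 1},
  {"dx": 0.916,"dy": 0.017,"dz": -0.217,"wx": 0,"wy": 0.036,"wz": -0.061,"fingers": 1},
  {"dx": 0.916,"dy": 0.017,"dz": -0.217,"wx": 0,"wy": 0.036,"wz": -0.061,"fingers": 1},
])

```text
clock: 16.7
eef_pos: [443.8, 108.5, 151.5]
eef_rot: [2.617, -0.0, 1.654]
wrist_force: [-0.6, -0.6, -1.2]
finger_gap: 6.3
finger_force: 27.6
```

Request:
servo_tool([
  {"dx": 0.32,"dy": 0.078,"dz": 0.074,"wx": 0,"wy": 0.012,"wz": -0.021,"fingers": 1},
  {"dx": 0.638,"dy": 0.155,"dz": 0.148,"wx": 0,"wy": 0.024,"wz": -0.042,"fingers": 1},
  {"dx": 0.638,"dy": 0.155,"dz": 0.148,"wx": 0,"wy": 0.024,"wz": -0.042,"fingers": 1},
])

```text
clock: 17.0
eef_pos: [459.7, 173.2, 145.1]
eef_rot: [2.619, 0.0, 1.749]
wrist_force: [-0.2, -0.7, -1.0]
finger_gap: 5.8
finger_force: 27.6
```

Request:
servo_tool([
  {"dx": 0.31,"dy": 0.104,"dz": 0.088,"wx": 0,"wy": 0.012,"wz": -0.021,"fingers": 1},
  {"dx": 0.615,"dy": 0.208,"dz": 0.177,"wx": 0,"wy": 0.025,"wz": -0.043,"fingers": 1},
  {"dx": 0.615,"dy": 0.208,"dz": 0.177,"wx": 0,"wy": 0.025,"wz": -0.043,"fingers": 1},
])

```text
clock: 17.3
eef_pos: [475.4, 238.0, 140.2]
eef_rot: [2.619, 0.0, 1.848]
wrist_force: [-0.0, -0.2, -1.1]
finger_gap: 6.1
finger_force: 27.6
```

Request:
servo_tool([
  {"dx": 0.29,"dy": 0.13,"dz": 0.104,"wx": 0,"wy": 0.012,"wz": -0.021,"fingers": 1},
  {"dx": 0.584,"dy": 0.259,"dz": 0.208,"wx": 0,"wy": 0.024,"wz": -0.042,"fingers": 1},
  {"dx": 0.584,"dy": 0.259,"dz": 0.208,"wx": 0,"wy": 0.024,"wz": -0.042,"fingers": 1},
  {"dx": 0.584,"dy": 0.259,"dz": 0.208,"wx": 0,"wy": 0.024,"wz": -0.042,"fingers": 1},
])

```text
clock: 17.7
eef_pos: [490.3, 301.0, 135.2]
eef_rot: [2.619, 0.001, 1.942]
wrist_force: [-0.7, -0.4, -1.2]
finger_gap: 5.9
finger_force: 27.6
```

```bash
python3 st2.py; python3 - <<'E'
from h import *
S=camera("scene");D=camera("side");W=camera("wrist");save(W["image"],"w5.png")
P,R=cur(); c=P[:2]+41.5*np.array([np.cos(YS),np.sin(YS)]); z=P[2]-15.7+40
print(c,z,"S",fitrim([S],c,z=z,rad=68,fitR=True),"D",fitrim([D],c,z=z,rad=68,fitR=True),fitrim([S],c,z=z,rad=68),fitrim([D],c,z=z,rad=68))
plan([bpose(ST,60,YS),bpose(ST,36,YS)])
E
```

```text
17.7 [490.3 301.  135.2] [-0.7 -0.4 -1.2] tool: [-0.2 -1.3  0.6] 5.9421774776772285 [-0.21  0.23 -0.02]
[529.00060192 316.16129919] 160.32632948784618 S (array([532.9, 318.8,  65.3]), np.float64(1.33)) D (array([529.3, 316.2,  68.8]), np.float64(1.87)) (array([533.1, 320.8]), np.float64(2.4)) (array([528. , 323.3]), np.float64(5.34))
0 d [0.012, -0.295, 0.526] w [0.0, 0.001, -0.001] rows>=1.2
1 d [-0.0, -0.12, 0.208] w [0.0, -0.0, 0.0] rows>=0.5
```

Request:
servo_tool([
  {"dx": 0.012,"dy": -0.14,"dz": 0.25,"wx": 0,"wy": 0.001,"wz": -0.001,"fingers": 1},
  {"dx": 0.012,"dy": -0.28,"dz": 0.5,"wx": 0,"wy": 0.001,"wz": -0.001,"fingers": 1},
  {"dx": 0.012,"dy": -0.415,"dz": 0.73,"wx": 0,"wy": 0.001,"wz": -0.001,"fingers": 1},
  {"dx": 0.012,"dy": -0.415,"dz": 0.73,"wx": 0,"wy": 0.001,"wz": -0.001,"fingers": 1},
  {"dx": 0.012,"dy": -0.415,"dz": 0.73,"wx": 0,"wy": 0.001,"wz": -0.001,"fingers": 1},
])

```text
clock: 18.35
eef_pos: [490.8, 303.2, 52.9]
eef_rot: [2.617, -0.0, 1.946]
wrist_force: [-0.1, 0.5, -1.0]
finger_gap: 6.0
finger_force: 27.6
```

```bash
python3 st2.py; python3 - <<'E'
from h import *
S=camera("scene");D=camera("side");W=camera("wrist")
P,R=cur(); c=P[:2]+41.5*np.array([np.cos(YS),np.sin(YS)]); f=P[2]-15.7
print("bowl pred",c,f)
t=np.linspace(0,2*np.pi,72)[:,None];ci=lambda o,r,z:np.hstack([o[0]+r*np.cos(t),o[1]+r*np.sin(t),0*t+z])
ims=[]
for C_,(x,y,w,h) in((S,(205,245,100,75)),(D,(220,240,120,90))):
    k=400/w;im=cv2.resize(C_["image"][y:y+h,x:x+w],(400,300),interpolation=cv2.INTER_CUBIC)
    ims.append(im.copy())
    for o,r,z,col in((ST,66,8,(0,255,0)),(c,62,f+40,(0,0,255)),(c,40,f,(255,0,255))):
        cv2.polylines(im,[((proj(ci(o,r,z),C_)+.5-[x,y])*k-.5).round().astype(int).reshape(-1,1,2)],True,col,1)
    ims.append(im)
save(np.vstack([np.hstack([ims[0],ims[1]]),np.hstack([ims[2],ims[3]])]),"c6.png")
E
```

```text
18.35 [490.8 303.2  52.9] [-0.1  0.5 -1. ] tool: [ 0.5 -0.4  0.9] 6.037961995190523 [-0.12  0.19 -0.  ]
bowl pred [529.85040165 319.02132937] 38.23405554570124
```

View pics/c6.png

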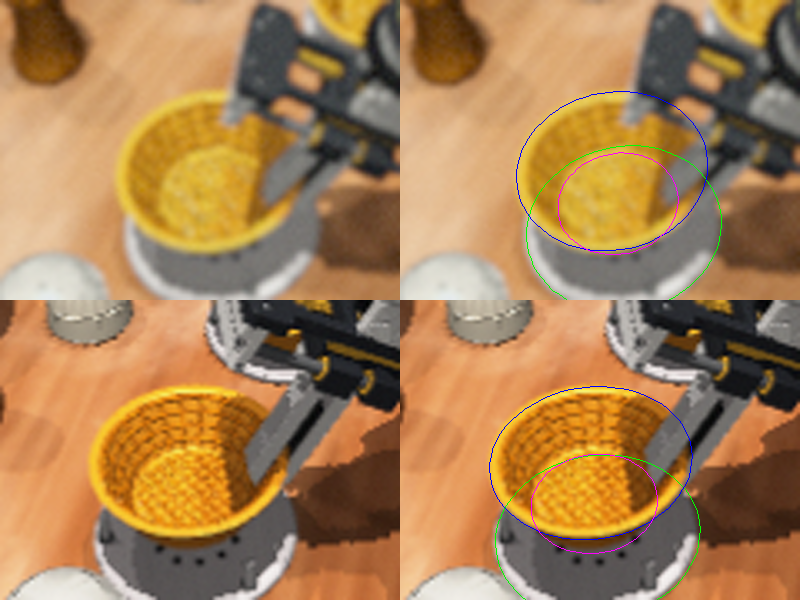

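The bowl hangs level, and its rim matches the prediction to about 1 mm in both views. It is centred over the stand to about 1.5 mm. I lower it step by step.

Request:
servo_tool([
  {"dx": -0.008,"dy": -0.035,"dz": 0.05,"wx": 0,"wy": 0,"wz": 0,"fingers": 1},
  {"dx": -0.008,"dy": -0.065,"dz": 0.105,"wx": 0,"wy": 0,"wz": 0,"fingers": 1},
  {"dx": -0.008,"dy": -0.095,"dz": 0.157,"wx": 0,"wy": 0,"wz": 0,"fingers": 1},
  {"dx": -0.008,"dy": -0.125,"dz": 0.205,"wx": 0,"wy": 0,"wz": 0,"fingers": 1},
  {"dx": -0.008,"dy": -0.125,"dz": 0.205,"wx": 0,"wy": 0,"wz": 0,"fingers": 1},
  {"dx": -0.008,"dy": -0.125,"dz": 0.205,"wx": 0,"wy": 0,"wz": 0,"fingers": 1},
])

```text
clock: 19.1
eef_pos: [490.2, 302.7, 28.0]
eef_rot: [2.618, -0.0, 1.946]
wrist_force: [-0.0, 0.1, -0.3]
finger_gap: 5.9
finger_force: 27.6
```

Request:
servo_tool([
  {"dx": 0,"dy": -0.01,"dz": 0.017,"wx": 0,"wy": 0,"wz": 0,"fingers": 1},
  {"dx": 0,"dy": -0.02,"dz": 0.035,"wx": 0,"wy": 0,"wz": 0,"fingers": 1},
  {"dx": 0,"dy": -0.02,"dz": 0.035,"wx": 0,"wy": 0,"wz": 0,"fingers": 1},
  {"dx": 0,"dy": -0.02,"dz": 0.035,"wx": 0,"wy": 0,"wz": 0,"fingers": 1},
])

```text
clock: 19.5
eef_pos: [490.3, 302.8, 24.1]
eef_rot: [2.618, -0.0, 1.946]
wrist_force: [-0.2, -0.0, -1.1]
finger_gap: 5.9
finger_force: 27.6
```

```bash
python3 st2.py
```

```text
19.5 [490.3 302.8  24.1] [-0.2 -0.  -1.1] tool: [ 0.1 -0.7  0.9] 5.8880337606861515 [-0.16  0.19 -0.01]
```

Request:
servo_tool([
  {"dx": 0,"dy": -0.005,"dz": 0.009,"wx": 0,"wy": 0,"wz": 0,"fingers": 1},
  {"dx": 0,"dy": -0.005,"dz": 0.009,"wx": 0,"wy": 0,"wz": 0,"fingers": 1},
  {"dx": 0,"dy": -0.005,"dz": 0.009,"wx": 0,"wy": 0,"wz": 0,"fingers": 1},
])

```text
clock: 19.8
eef_pos: [490.3, 302.8, 23.1]
eef_rot: [2.617, -0.0, 1.946]
wrist_force: [-0.1, -0.0, -0.6]
finger_gap: 6.2
finger_force: 27.6
```

Request:
servo_tool([
  {"dx": 0,"dy": -0.005,"dz": 0.009,"wx": 0,"wy": 0,"wz": 0,"fingers": 1},
  {"dx": 0,"dy": -0.005,"dz": 0.009,"wx": 0,"wy": 0,"wz": 0,"fingers": 1},
  {"dx": 0,"dy": -0.005,"dz": 0.009,"wx": 0,"wy": 0,"wz": 0,"fingers": 1},
])

```text
clock: 20.1
eef_pos: [490.5, 302.8, 22.4]
eef_rot: [2.617, -0.0, 1.946]
wrist_force: [-2.4, -2.5, 5.3]
finger_gap: 6.1
finger_force: 27.5
```

Request:
servo_tool([
  {"dx": 0,"dy": 0.003,"dz": -0.004,"wx": 0,"wy": 0,"wz": 0,"fingers": 0.87},
  {"dx": 0,"dy": 0.003,"dz": -0.004,"wx": 0,"wy": 0,"wz": 0,"fingers": 0.8},
  {"dx": 0,"dy": 0.003,"dz": -0.004,"wx": 0,"wy": 0,"wz": 0,"fingers": 0.65},
  {"dx": 0,"dy": 0.003,"dz": -0.004,"wx": 0,"wy": 0,"wz": 0,"fingers": 0.6},
  {"dx": 0,"dy": 0.003,"dz": -0.004,"wx": 0,"wy": 0,"wz": 0,"fingers": 0.6},
], newtons=5)

```text
clock: 20.6
eef_pos: [490.3, 302.8, 22.5]
eef_rot: [2.618, -0.0, 1.946]
wrist_force: [0.2, -0.3, 0.6]
finger_gap: 19.2
finger_force: 0.0
```

```bash
python3 st2.py
```

```text
20.6 [490.3 302.8  22.5] [ 0.2 -0.3  0.6] tool: [-0.4  0.4 -0.5] 19.154718109233 [-0.12  0.15  0.01]
```

Released with zero force. I retreat along the tool axis and check the bowl.

Request:
servo_tool([
  {"dx": 0,"dy": 0,"dz": -0.15,"wx": 0,"wy": 0,"wz": 0,"fingers": 0.6},
  {"dx": 0,"dy": 0,"dz": -0.3,"wx": 0,"wy": 0,"wz": 0,"fingers": 0.6},
  {"dx": 0,"dy": 0,"dz": -0.5,"wx": 0,"wy": 0,"wz": 0,"fingers": 0.6},
  {"dx": 0,"dy": 0,"dz": -0.8,"wx": 0,"wy": 0,"wz": 0,"fingers": 0.6},
  {"dx": 0,"dy": 0,"dz": -1.0,"wx": 0,"wy": 0,"wz": 0,"fingers": 0.6},
  {"dx": 0,"dy": 0,"dz": -1.0,"wx": 0,"wy": 0,"wz": 0,"fingers": 0.6},
])

```text
clock: 21.2
eef_pos: [444.0, 284.8, 111.5]
eef_rot: [2.614, -0.001, 1.947]
wrist_force: [-0.1, -0.7, 0.2]
finger_gap: 19.0
finger_force: 0.0
```

Request:
servo_tool([
  {"dx": 0,"dy": 0,"dz": -0.5,"wx": 0,"wy": 0,"wz": 0,"fingers": 0.4},
  {"dx": 0,"dy": 0,"dz": -1.0,"wx": 0,"wy": 0,"wz": 0,"fingers": 0.4},
  {"dx": 0,"dy": 0,"dz": -1.0,"wx": 0,"wy": 0,"wz": 0,"fingers": 0.4},
])

```text
clock: 21.5
eef_pos: [397.6, 266.7, 201.0]
eef_rot: [2.609, -0.002, 1.947]
wrist_force: [0.0, 0.2, -0.1]
finger_gap: 28.1
finger_force: 0.0
```

```bash
python3 st2.py; python3 - <<'E'
from h import *
S=camera("scene");D=camera("side")
t=np.linspace(0,2*np.pi,72)[:,None];ci=lambda o,r,z:np.hstack([o[0]+r*np.cos(t),o[1]+r*np.sin(t),0*t+z])
ims=[]
c=ST
for C_,boxes in((S,[(212,255,96,72),(272,125,96,72)]),(D,[(220,255,112,84),(245,105,112,84)])):
  for i,(x,y,w,h) in enumerate(boxes):
    k=400/w;im=cv2.resize(C_["image"][y:y+h,x:x+w],(400,300),interpolation=cv2.INTER_CUBIC)
    if i==0:
      for o,r,z,col in((ST,66,8,(0,255,0)),(c,62,48,(0,0,255))):
        cv2.polylines(im,[((proj(ci(o,r,z),C_)+.5-[x,y])*k-.5).round().astype(int).reshape(-1,1,2)],True,col,1)
    ims.append(im)
save(np.vstack([np.hstack(ims[:2]),np.hstack(ims[2:])]),"c7.png")
E
```

```text
21.5 [397.6 266.7 201. ] [ 0.   0.2 -0.1] tool: [ 0.2 -0.   0.1] 28.086484647926827 [-0.15  0.06  0.01]
```

View pics/c7.png

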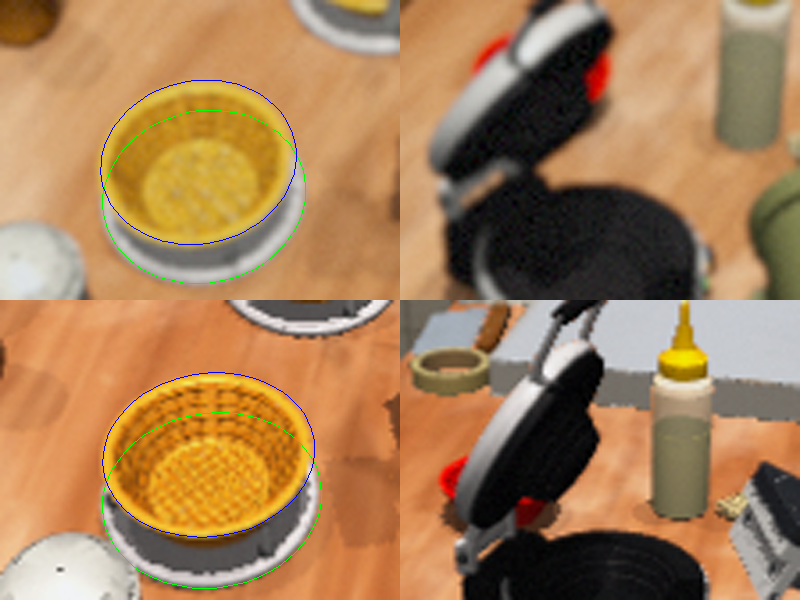

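The bowl is seated level and concentric with the plate in both views, and the lid is still fully up. To shut the lid I take the handle again. I fit the hinge from the recorded poses and plan the way back.

```bash
cat >> h.py <<'E'
REC=[((452.9,-74.6,134.3),(2.442,0,1.409)),((477.6,-80.3,203.6),(2.751,-.003,1.407)),((521.9,-89.1,261.8),(3.067,-.001,1.406)),((576.9,-99,300.8),(-2.933,0,1.406)),((583.3,-100.2,304.0),(-2.902,0,1.405))]
_R=[Ro.from_euler("xyz",e).as_matrix() for _,e in REC]
_s=np.linalg.lstsq(np.vstack([np.hstack([np.eye(3),r]) for r in _R]),np.hstack([p for p,_ in REC]),rcond=None)[0]
def hp(roll): # TCP pose on the handle arc for a given tool roll
    Q=Ro.from_euler("xyz",(roll,0,1.406)).as_matrix();return _s[:3]+Q@_s[3:],Q
E
python3 - <<'E'
from h import *
print("H,c",_s.round(1),[ (_s[:3]+r@_s[3:]-p).round(1).tolist() for r,(p,_) in zip(_R,REC)]) if 0 else None
import h
print("H",h._s[:3].round(1),"c",h._s[3:].round(1),[(h._s[:3]+r@h._s[3:]-np.array(p)).round(1).tolist() for r,(p,_) in zip(h._R,REC)])
for roll in(3.381,2.44,2.30): P,Q=hp(roll);print(roll,P.round(1),(P-11*Q[:,2]).round(1))
A=cur();G=hp(3.37);Q=G[1]
B=(G[0]-Q[:,2]*62+np.array([0,0,0]),Q)
M1=(np.array([440,150,300.]),Rt(15,0.1));M2=(np.array([470,-70,385.]),Rt(0,-.15))
plan(interp(A,M1,2)+interp(M1,M2,3)+interp(M2,B,2)+[(G[0],Q)])
E
```

```text
H [ 666.4 -214.9   88.7] c [ 101.2 -149.2 -185.1] [[-0.5, -2.8, -0.0], [-0.4, -1.1, -0.2], [0.7, 0.5, 0.5], [-0.0, 1.6, -0.1], [0.2, 1.8, -0.1]]
3.381 [583.4 -98.5 303.9] [585.9 -98.9 314.6]
2.44 [452.7 -76.8 133.8] [445.7 -75.6 142.2]
2.3 [448.8 -76.1 100.8] [440.7 -74.8 108.1]
0 d [-0.618, 0.247, -0.457] w [0.066, -0.027, 0.064] rows>=1.6
1 d [-0.611, 0.265, -0.458] w [0.065, -0.026, 0.064] rows>=1.6
2 d [-0.739, 0.1, -0.267] w [0.044, -0.006, 0.041] rows>=1.6
3 d [-0.733, 0.136, -0.269] w [0.043, -0.005, 0.041] rows>=1.6
4 d [-0.723, 0.173, -0.275] w [0.043, -0.006, 0.042] rows>=1.6
5 d [-0.056, 0.64, 0.11] w [0.058, 0.001, 0.003] rows>=1.3
6 d [-0.053, 0.649, 0.035] w [0.057, 0.0, 0.004] rows>=1.3
7 d [-0.0, 0.0, 0.62] w [-0.0, 0.0, 0.0] rows>=1.2
```

Request:
servo_tool([
  {"dx": -0.618,"dy": 0.247,"dz": -0.457,"wx": 0.066,"wy": -0.027,"wz": 0.064,"fingers": 0.4},
  {"dx": -0.618,"dy": 0.247,"dz": -0.457,"wx": 0.066,"wy": -0.027,"wz": 0.064,"fingers": 0.4},
  {"dx": -0.618,"dy": 0.247,"dz": -0.457,"wx": 0.066,"wy": -0.027,"wz": 0.064,"fingers": 0.4},
])

```text
clock: 21.9
eef_pos: [420.8, 206.8, 248.4]
eef_rot: [2.75, -0.008, 1.804]
wrist_force: [-0.5, 0.7, -0.4]
finger_gap: 28.5
finger_force: 0.0
```

Request:
servo_tool([
  {"dx": -0.611,"dy": 0.265,"dz": -0.458,"wx": 0.065,"wy": -0.026,"wz": 0.064,"fingers": 0.4},
  {"dx": -0.611,"dy": 0.265,"dz": -0.458,"wx": 0.065,"wy": -0.026,"wz": 0.064,"fingers": 0.4},
  {"dx": -0.611,"dy": 0.265,"dz": -0.458,"wx": 0.065,"wy": -0.026,"wz": 0.064,"fingers": 0.4},
])

```text
clock: 22.2
eef_pos: [441.8, 148.6, 299.4]
eef_rot: [2.881, 0.001, 1.667]
wrist_force: [-0.5, 0.2, -0.2]
finger_gap: 28.1
finger_force: 0.0
```

Request:
servo_tool([
  {"dx": -0.739,"dy": 0.1,"dz": -0.267,"wx": 0.044,"wy": -0.006,"wz": 0.041,"fingers": 0.4},
  {"dx": -0.739,"dy": 0.1,"dz": -0.267,"wx": 0.044,"wy": -0.006,"wz": 0.041,"fingers": 0.4},
  {"dx": -0.739,"dy": 0.1,"dz": -0.267,"wx": 0.044,"wy": -0.006,"wz": 0.041,"fingers": 0.4},
])

```text
clock: 22.5
eef_pos: [450.8, 75.1, 326.3]
eef_rot: [2.971, -0.005, 1.585]
wrist_force: [-0.2, -0.3, -0.1]
finger_gap: 28.2
finger_force: 0.0
```

Request:
servo_tool([
  {"dx": -0.733,"dy": 0.136,"dz": -0.269,"wx": 0.043,"wy": -0.005,"wz": 0.041,"fingers": 0.4},
  {"dx": -0.733,"dy": 0.136,"dz": -0.269,"wx": 0.043,"wy": -0.005,"wz": 0.041,"fingers": 0.4},
  {"dx": -0.733,"dy": 0.136,"dz": -0.269,"wx": 0.043,"wy": -0.005,"wz": 0.041,"fingers": 0.4},
])

```text
clock: 22.8
eef_pos: [460.8, 2.1, 354.6]
eef_rot: [3.058, -0.006, 1.503]
wrist_force: [0.1, 1.2, -0.2]
finger_gap: 27.9
finger_force: 0.0
```

Request:
servo_tool([
  {"dx": -0.723,"dy": 0.173,"dz": -0.275,"wx": 0.043,"wy": -0.006,"wz": 0.042,"fingers": 0.4},
  {"dx": -0.723,"dy": 0.173,"dz": -0.275,"wx": 0.043,"wy": -0.006,"wz": 0.042,"fingers": 0.4},
  {"dx": -0.723,"dy": 0.173,"dz": -0.275,"wx": 0.043,"wy": -0.006,"wz": 0.042,"fingers": 0.4},
])

```text
clock: 23.1
eef_pos: [470.9, -70.9, 383.0]
eef_rot: [-3.139, 0.002, 1.419]
wrist_force: [-0.6, -0.5, -0.2]
finger_gap: 28.2
finger_force: 0.0
```

Request:
servo_tool([
  {"dx": -0.056,"dy": 0.64,"dz": 0.11,"wx": 0.058,"wy": 0.001,"wz": 0.003,"fingers": 0.4},
  {"dx": -0.056,"dy": 0.64,"dz": 0.11,"wx": 0.058,"wy": 0.001,"wz": 0.003,"fingers": 0.4},
  {"dx": -0.056,"dy": 0.64,"dz": 0.11,"wx": 0.058,"wy": 0.001,"wz": 0.003,"fingers": 0.4},
])

```text
clock: 23.4
eef_pos: [534.4, -83.7, 368.5]
eef_rot: [-3.017, 0.0, 1.415]
wrist_force: [-0.0, 1.0, -1.0]
finger_gap: 28.4
finger_force: 0.0
```

Request:
servo_tool([
  {"dx": -0.053,"dy": 0.649,"dz": 0.035,"wx": 0.057,"wy": 0,"wz": 0.004,"fingers": 0.4},
  {"dx": -0.053,"dy": 0.649,"dz": 0.035,"wx": 0.057,"wy": 0,"wz": 0.004,"fingers": 0.4},
  {"dx": -0.053,"dy": 0.649,"dz": 0.035,"wx": 0.057,"wy": 0,"wz": 0.004,"fingers": 0.4},
  {"dx": -0.053,"dy": 0.649,"dz": 0.035,"wx": 0.057,"wy": 0,"wz": 0.004,"fingers": 0.4},
])

```text
clock: 23.8
eef_pos: [595.1, -98.8, 360.7]
eef_rot: [-2.909, 0.002, 1.408]
wrist_force: [0.4, -0.1, 0.2]
finger_gap: 28.2
finger_force: 0.0
```

```bash
python3 st2.py; python3 - <<'E'
from h import *
G=hp(3.37);plan([G])
W=camera("wrist");print([(np.round(r["location"]),round(r["conf"],2)) for r in spot_in("lid_handle",W)],proj([585.9,-98.9,314.6],W).round())
E
```

```text
23.8 [595.1 -98.8 360.7] [ 0.4 -0.1  0.2] tool: [-0.1  0.4 -0.3] 28.190814781500034 [-0.11 -0.19 -0.01]
0 d [-0.015, -0.003, 0.597] w [-0.002, 0.001, 0.001] rows>=1.2
[(array([384., 193.]), 0.95)] [[324. 216.]]
```

Request:
servo_tool([
  {"dx": -0.015,"dy": -0.003,"dz": 0.2,"wx": 0,"wy": 0,"wz": 0,"fingers": 0.4},
  {"dx": -0.015,"dy": -0.003,"dz": 0.4,"wx": 0,"wy": 0,"wz": 0,"fingers": 0.4},
  {"dx": -0.015,"dy": -0.003,"dz": 0.597,"wx": 0,"wy": 0,"wz": 0,"fingers": 0.4},
  {"dx": -0.015,"dy": -0.003,"dz": 0.597,"wx": 0,"wy": 0,"wz": 0,"fingers": 0.4},
])

```text
clock: 24.3
eef_pos: [579.4, -98.9, 304.1]
eef_rot: [-2.91, 0.002, 1.407]
wrist_force: [0.1, 0.2, 0.3]
finger_gap: 28.1
finger_force: 0.0
```

Request:
servo_tool([
  {"dx": 0,"dy": 0,"dz": 0,"wx": 0,"wy": 0,"wz": 0,"fingers": 1},
  {"dx": 0,"dy": 0,"dz": 0,"wx": 0,"wy": 0,"wz": 0,"fingers": 1},
  {"dx": 0,"dy": 0,"dz": 0,"wx": 0,"wy": 0,"wz": 0,"fingers": 1},
], newtons=15)

```text
clock: 24.6
eef_pos: [581.6, -99.7, 305.6]
eef_rot: [-2.914, 0.002, 1.406]
wrist_force: [5.3, -0.7, -3.4]
finger_gap: 16.0
finger_force: 15.0
```

```bash
python3 st2.py; python3 - <<'E'
from h import *
A=cur();r0=read_state()["eef_rot"][0]%(2*np.pi);print(r0,(A[0]-hp(r0)[0]).round(1))
rolls=np.linspace(r0,2.42,13)[1:];st=A
for j in range(3):
    P,R=st
    for r in rolls[4*j:4*j+4]:
        q,Q=hp(r);s=(R.T@(q-P)/100).round(3);w=(Ro.from_matrix(R.T@Q).as_rotvec()/2).round(3);print(j,s.tolist(),w.tolist())
    st=(P+R@s*100,R@Ro.from_rotvec(2*w).as_matrix())
E
```

```text
24.6 [581.6 -99.7 305.6] [ 5.3 -0.7 -3.4] tool: [0.2 6.  2.1] 16.015928006518557 [-0.18 -1.23 -0.23]
3.368986047617785 [ 0.8 -1.6  3. ]
0 [0.015, -0.145, 0.155] [-0.04, 0.001, -0.0]
0 [0.015, -0.276, 0.289] [-0.079, 0.001, 0.0]
0 [0.015, -0.397, 0.434] [-0.119, 0.001, 0.0]
0 [0.016, -0.505, 0.587] [-0.158, 0.001, 0.0]
1 [-0.0, -0.142, 0.124] [-0.04, -0.0, 0.0]
1 [-0.0, -0.273, 0.258] [-0.079, -0.0, 0.0]
1 [-0.0, -0.393, 0.403] [-0.119, -0.0, 0.0]
1 [-0.0, -0.502, 0.556] [-0.158, -0.0, 0.0]
2 [-0.0, -0.141, 0.124] [-0.04, -0.0, 0.0]
2 [-0.0, -0.273, 0.258] [-0.079, -0.0, 0.0]
2 [-0.001, -0.393, 0.403] [-0.119, -0.0, -0.0]
2 [-0.001, -0.501, 0.556] [-0.158, -0.0, -0.0]
```

Request:
servo_tool([
  {"dx": 0,"dy": -0.142,"dz": 0.124,"wx": -0.04,"wy": 0,"wz": 0,"fingers": 1},
  {"dx": 0,"dy": -0.273,"dz": 0.258,"wx": -0.079,"wy": 0,"wz": 0,"fingers": 1},
  {"dx": 0,"dy": -0.393,"dz": 0.403,"wx": -0.119,"wy": 0,"wz": 0,"fingers": 1},
  {"dx": 0,"dy": -0.502,"dz": 0.556,"wx": -0.158,"wy": 0,"wz": 0,"fingers": 1},
  {"dx": 0,"dy": -0.502,"dz": 0.556,"wx": -0.158,"wy": 0,"wz": 0,"fingers": 1},
])

```text
clock: 25.1
eef_pos: [518.2, -88.3, 260.6]
eef_rot: [3.055, 0.0, 1.407]
wrist_force: [9.8, 3.6, -19.2]
finger_gap: 15.7
finger_force: 15.0
```

```bash
python3 st2.py;  python3 -c "
from h import *
A=cur();r0=read_state()['eef_rot'][0]%(2*np.pi);print(r0,(A[1].T@(A[0]-hp(r0)[0])).round(1))"
```

```text
25.1 [518.2 -88.3 260.6] [  9.8   3.6 -19.2] tool: [ 5.2  7.4 19.9] 15.705441881858476 [ 0.83 -1.37 -0.02]
3.0548762022368647 [-0.6 -2.3 -0.6]
```

Request:
servo_tool([
  {"dx": 0,"dy": -0.141,"dz": 0.13,"wx": -0.04,"wy": 0,"wz": 0,"fingers": 1},
  {"dx": 0,"dy": -0.273,"dz": 0.265,"wx": -0.079,"wy": 0,"wz": 0,"fingers": 1},
  {"dx": 0,"dy": -0.393,"dz": 0.41,"wx": -0.119,"wy": 0,"wz": 0,"fingers": 1},
  {"dx": 0,"dy": -0.502,"dz": 0.565,"wx": -0.158,"wy": 0,"wz": 0,"fingers": 1},
  {"dx": 0,"dy": -0.502,"dz": 0.565,"wx": -0.158,"wy": 0,"wz": 0,"fingers": 1},
], newtons=12)

```text
clock: 25.6
eef_pos: [473.4, -81.2, 200.2]
eef_rot: [2.74, 0.0, 1.407]
wrist_force: [-2.7, 6.8, -6.2]
finger_gap: 15.6
finger_force: 12.2
```

```bash
python3 st2.py;  python3 -c "
from h import *
A=cur();r0=read_state()['eef_rot'][0]%(2*np.pi);print(r0,(A[1].T@(A[0]-hp(r0)[0])).round(1),read_state()['joints'].round(2))"
```

```text
25.6 [473.4 -81.2 200.2] [-2.7  6.8 -6.2] tool: [ 6.3 -5.9  4.2] 15.561234770870245 [1.31 1.16 0.29]
2.739779595225532 [-1.  -2.6 -0.6] [-0.27 -0.08  2.    0.06  0.81 -0.14]
```

Request:
servo_tool([
  {"dx": 0,"dy": -0.141,"dz": 0.125,"wx": -0.04,"wy": 0,"wz": 0,"fingers": 1},
  {"dx": 0,"dy": -0.273,"dz": 0.26,"wx": -0.079,"wy": 0,"wz": 0,"fingers": 1},
  {"dx": 0,"dy": -0.393,"dz": 0.405,"wx": -0.119,"wy": 0,"wz": 0,"fingers": 1},
  {"dx": 0,"dy": -0.502,"dz": 0.558,"wx": -0.158,"wy": 0,"wz": 0,"fingers": 1},
  {"dx": 0,"dy": -0.502,"dz": 0.558,"wx": -0.158,"wy": 0,"wz": 0,"fingers": 1},
])

```text
clock: 26.1
eef_pos: [450.9, -78.3, 129.8]
eef_rot: [2.424, 0.001, 1.406]
wrist_force: [-6.3, 3.1, -0.3]
finger_gap: 15.6
finger_force: 12.0
```

```bash
python3 st2.py;  python3 -c "
from h import *
A=cur();r0=read_state()['eef_rot'][0]%(2*np.pi);print(r0,(A[1].T@(A[0]-hp(r0)[0])).round(1),read_state()['joints'].round(2),(A[0]-11*A[1][:,2]).round(1))"
```

```text
26.1 [450.9 -78.3 129.8] [-6.3  3.1 -0.3] tool: [ 2.  -5.2 -4.2] 15.61737153068415 [0.53 1.22 0.14]
2.423847702736489 [-1.9 -0.8 -0.4] [-0.31 -0.12  2.35  0.45  0.21 -0.55] [443.7 -77.1 138.1]
```

Request:
servo_tool([
  {"dx": 0,"dy": 0,"dz": 0,"wx": 0,"wy": 0,"wz": 0,"fingers": 0.4},
  {"dx": 0,"dy": 0,"dz": 0,"wx": 0,"wy": 0,"wz": 0,"fingers": 0.4},
  {"dx": 0,"dy": 0,"dz": 0,"wx": 0,"wy": 0,"wz": 0,"fingers": 0.4},
  {"dx": 0,"dy": 0,"dz": -0.4,"wx": 0,"wy": 0,"wz": 0,"fingers": 0.4},
  {"dx": 0,"dy": 0,"dz": -0.8,"wx": 0,"wy": 0,"wz": 0,"fingers": 0.4},
  {"dx": 0,"dy": 0,"dz": -0.8,"wx": 0,"wy": 0,"wz": 0,"fingers": 1},
  {"dx": 0,"dy": 0,"dz": -0.8,"wx": 0,"wy": 0,"wz": 0,"fingers": 1},
])

```text
clock: 26.8
eef_pos: [400.1, -70.2, 192.5]
eef_rot: [2.42, 0.003, 1.406]
wrist_force: [0.2, -0.5, 0.6]
finger_gap: 15.7
finger_force: 0.0
```

```bash
python3 st2.py;  python3 - <<'E'
from h import *
S=camera("scene");D=camera("side")
for n,c in(("S",S),("D",D)):
    for q in("lid_handle","press_lid"):
        print(n,q,[(np.round(r["location"],1),round(r["conf"],2)) for r in spot_in(q,c)[:2]])
    print([proj(pose(115-251*np.cos(t+.0718),85+251*np.sin(t+.0718),0)[0],c).round(1).tolist() for t in(0,.1,.15)])
plan([(np.array([440,-75,185.]),Rt(15,YP)),(np.array([440,-75,150.]),Rt(15,YP))])
E
```

```text
26.8 [400.1 -70.2 192.5] [ 0.2 -0.5  0.6] tool: [-0.5  0.6 -0.3] 15.693077222576418 [ 0.01  0.25 -0.05]
S lid_handle [(array([265.3, 314. ]), 0.71), (array([316.2, 176.6]), 0.65)]
S press_lid [(array([317., 178.]), 0.62)]
[[[352.9, 196.7]], [[352.5, 190.3]], [[352.0, 187.0]]]
D lid_handle [(array([303.2, 169.5]), 0.68)]
D press_lid [(array([303.1, 170.1]), 0.64)]
[[[346.0, 183.3]], [[345.5, 175.5]], [[344.9, 171.5]]]
0 d [0.014, 0.278, 0.301] w [0.226, -0.009, 0.018] rows>=3.0
1 d [0.0, -0.09, 0.338] w [0.0, -0.0, 0.0] rows>=0.7
```

Request:
servo_tool([
  {"dx": 0.014,"dy": 0.278,"dz": 0.301,"wx": 0.226,"wy": -0.009,"wz": 0.018,"fingers": 1},
  {"dx": 0.014,"dy": 0.278,"dz": 0.301,"wx": 0.226,"wy": -0.009,"wz": 0.018,"fingers": 1},
  {"dx": 0.014,"dy": 0.278,"dz": 0.301,"wx": 0.226,"wy": -0.009,"wz": 0.018,"fingers": 1},
  {"dx": 0.014,"dy": 0.278,"dz": 0.301,"wx": 0.226,"wy": -0.009,"wz": 0.018,"fingers": 1},
  {"dx": 0.014,"dy": 0.278,"dz": 0.301,"wx": 0.226,"wy": -0.009,"wz": 0.018,"fingers": 1},
])

```text
clock: 27.6
eef_pos: [440.6, -75.1, 185.2]
eef_rot: [2.879, 0.0, 1.367]
wrist_force: [-0.4, 0.3, -0.3]
finger_gap: 0.5
finger_force: 0.0
```

Request:
servo_tool([
  {"dx": 0,"dy": -0.045,"dz": 0.17,"wx": 0,"wy": 0,"wz": 0,"fingers": 1},
  {"dx": 0,"dy": -0.09,"dz": 0.338,"wx": 0,"wy": 0,"wz": 0,"fingers": 1},
  {"dx": 0,"dy": -0.09,"dz": 0.338,"wx": 0,"wy": 0,"wz": 0,"fingers": 1},
])

```text
clock: 27.9
eef_pos: [438.7, -74.8, 148.9]
eef_rot: [2.88, 0.0, 1.367]
wrist_force: [0.3, -0.4, -1.0]
finger_gap: 0.3
finger_force: 0.0
```

Request:
servo_tool([
  {"dx": 0,"dy": -0.013,"dz": 0.05,"wx": 0,"wy": 0,"wz": 0,"fingers": 1},
  {"dx": 0,"dy": -0.026,"dz": 0.1,"wx": 0,"wy": 0,"wz": 0,"fingers": 1},
  {"dx": 0,"dy": -0.039,"dz": 0.15,"wx": 0,"wy": 0,"wz": 0,"fingers": 1},
  {"dx": 0,"dy": -0.039,"dz": 0.15,"wx": 0,"wy": 0,"wz": 0,"fingers": 1},
])

```text
clock: 28.3
eef_pos: [440.2, -75.1, 135.4]
eef_rot: [2.876, 0.0, 1.366]
wrist_force: [0.2, 0.7, 0.1]
finger_gap: 0.6
finger_force: 0.0
```

Request:
servo_tool([
  {"dx": 0,"dy": -0.013,"dz": 0.05,"wx": 0,"wy": 0,"wz": 0,"fingers": 1},
  {"dx": 0,"dy": -0.026,"dz": 0.1,"wx": 0,"wy": 0,"wz": 0,"fingers": 1},
  {"dx": 0,"dy": -0.026,"dz": 0.1,"wx": 0,"wy": 0,"wz": 0,"fingers": 1},
])

```text
clock: 28.6
eef_pos: [440.3, -75.2, 124.9]
eef_rot: [2.877, 0.0, 1.366]
wrist_force: [0.1, 0.6, 1.1]
finger_gap: 0.4
finger_force: 0.0
```

Request:
servo_tool([
  {"dx": 0,"dy": -0.013,"dz": 0.05,"wx": 0,"wy": 0,"wz": 0,"fingers": 1},
  {"dx": 0,"dy": -0.026,"dz": 0.1,"wx": 0,"wy": 0,"wz": 0,"fingers": 1},
  {"dx": 0,"dy": -0.026,"dz": 0.1,"wx": 0,"wy": 0,"wz": 0,"fingers": 1},
])

```text
clock: 28.9
eef_pos: [440.3, -75.2, 114.4]
eef_rot: [2.877, 0.0, 1.366]
wrist_force: [0.4, 0.3, 0.1]
finger_gap: 0.5
finger_force: 0.0
```

Request:
servo_tool([
  {"dx": 0,"dy": -0.008,"dz": 0.03,"wx": 0,"wy": 0,"wz": 0,"fingers": 1},
  {"dx": 0,"dy": -0.013,"dz": 0.05,"wx": 0,"wy": 0,"wz": 0,"fingers": 1},
  {"dx": 0,"dy": -0.013,"dz": 0.05,"wx": 0,"wy": 0,"wz": 0,"fingers": 1},
])

```text
clock: 29.2
eef_pos: [440.9, -75.4, 111.1]
eef_rot: [2.875, 0.001, 1.367]
wrist_force: [-13.6, 2.9, 22.8]
finger_gap: 0.8
finger_force: 11.9
```

```bash
python3 st2.py;  python3 - <<'E'
from h import *
S=camera("scene");D=camera("side")
# dark profile of handle bar: search darkest blob near the predicted bar for several lid angles
for n,c in(("S",S),("D",D)):
    g=cv2.cvtColor(c["image"],cv2.COLOR_RGB2GRAY)
    for t in(0,.03,.06,.1,.14,.18):
        v=[]
        for w in np.linspace(-42,42,15):
            q=proj(pose(115-251*np.cos(t+.0718),85+251*np.sin(t+.0718),0,w)[0],c)[0];v.append(int(g[int(round(q[1])),int(round(q[0]))]))
        print(n,t,v)
E
```

```text
29.2 [440.9 -75.4 111.1] [-13.6   2.9  22.8] tool: [  0.1  -7.4 -25.7] 0.8453642250068917 [ 0.3   1.49 -0.07]
S 0 [71, 41, 57, 84, 90, 83, 89, 74, 64, 65, 30, 39, 36, 27, 26]
S 0.03 [134, 74, 71, 94, 102, 104, 107, 106, 94, 52, 33, 31, 37, 35, 23]
S 0.06 [136, 99, 96, 107, 106, 108, 109, 105, 98, 92, 109, 115, 107, 56, 51]
S 0.1 [73, 97, 110, 111, 109, 105, 91, 85, 94, 100, 134, 164, 152, 139, 124]
S 0.14 [26, 39, 70, 95, 92, 85, 89, 99, 108, 113, 118, 161, 153, 103, 88]
S 0.18 [33, 34, 31, 68, 95, 102, 110, 110, 119, 152, 142, 110, 114, 100, 83]
D 0 [70, 82, 98, 89, 97, 95, 30, 12, 4, 4, 12, 13, 13, 14, 14]
D 0.03 [95, 96, 96, 97, 96, 96, 94, 96, 49, 13, 7, 8, 14, 18, 17]
D 0.06 [96, 97, 97, 90, 96, 91, 79, 84, 62, 43, 41, 11, 22, 13, 19]
D 0.1 [86, 62, 83, 62, 36, 31, 39, 88, 73, 95, 96, 97, 129, 150, 126]
D 0.14 [31, 43, 79, 79, 95, 96, 94, 96, 96, 97, 96, 94, 124, 115, 157]
D 0.18 [96, 95, 97, 97, 104, 98, 93, 81, 89, 117, 153, 182, 195, 88, 159]
```

Contact built up sharply to 23 N with the tip at z = 111, which is the bar's top when the lid is shut. I back off and verify in numbers.

Request:
servo_tool([
  {"dx": 0,"dy": 0,"dz": 0.005,"wx": 0,"wy": 0,"wz": 0,"fingers": 1},
  {"dx": 0,"dy": 0,"dz": -0.1,"wx": 0,"wy": 0,"wz": 0,"fingers": 1},
  {"dx": 0,"dy": 0,"dz": -0.5,"wx": 0,"wy": 0,"wz": 0,"fingers": 1},
  {"dx": 0,"dy": 0,"dz": -1,"wx": 0,"wy": 0,"wz": 0,"fingers": 1},
  {"dx": 0,"dy": 0,"dz": -1,"wx": 0,"wy": 0,"wz": 0,"fingers": 1},
])

```text
clock: 29.8
eef_pos: [416.2, -70.2, 212.2]
eef_rot: [2.867, 0.001, 1.367]
wrist_force: [-0.6, -0.5, -0.6]
finger_gap: 0.5
finger_force: 0.0
```

Request:
servo_tool([
  {"dx": 0,"dy": -0.5,"dz": -0.5,"wx": 0,"wy": 0,"wz": 0,"fingers": 1},
  {"dx": 0,"dy": -0.8,"dz": -0.8,"wx": 0,"wy": 0,"wz": 0,"fingers": 1},
  {"dx": 0,"dy": -0.8,"dz": -0.8,"wx": 0,"wy": 0,"wz": 0,"fingers": 1},
  {"dx": 0,"dy": -0.8,"dz": -0.8,"wx": 0,"wy": 0,"wz": 0,"fingers": 1},
])

```text
clock: 30.2
eef_pos: [318.6, -50.0, 263.8]
eef_rot: [2.872, 0.001, 1.366]
wrist_force: [-0.1, 0.2, 1.3]
finger_gap: 0.5
finger_force: 0.0
```

```bash
python3 st2.py;  python3 - <<'E'
from h import *
S=camera("scene");D=camera("side")
for n,c in(("S",S),("D",D)):
    g=cv2.cvtColor(c["image"],cv2.COLOR_RGB2GRAY)
    for t in(-.03,-.015,0,.015,.03,.045,.06,.08,.1,.14):
        X=np.vstack([pose(115-251*np.cos(t+.0718),85+251*np.sin(t+.0718),0,w)[0] for w in np.linspace(-38,38,25)])
        q=proj(X,c).astype(np.float32);print(n,t,round(float(cv2.remap(g,q[:,0:1],q[:,1:2],cv2.INTER_LINEAR).mean()),1))
print(fitrim([S],ST,z=48,rad=66),fitrim([D],ST,z=48,rad=66))
E
```

```text
30.2 [318.6 -50.  263.8] [-0.1  0.2  1.3] tool: [ 0.2  0.2 -1.3] 0.46543934581203084 [-0.01  0.06 -0.03]
S -0.03 107.4
S -0.015 72.4
S 0 44.3
S 0.015 34.1
S 0.03 43.8
S 0.045 71.3
S 0.06 110.2
S 0.08 153.9
S 0.1 169.5
S 0.14 164.4
D -0.03 39.6
D -0.015 14.5
D 0 15.8
D 0.015 18.6
D 0.03 19.4
D 0.045 22.2
D 0.06 37.3
D 0.08 91.6
D 0.1 132.8
D 0.14 135.1
(array([531.4, 315.9]), np.float64(2.1)) (array([531.6, 317.9]), np.float64(3.82))
```

Both views put the handle bar at 0.015 rad ± the calibration error. It did not yield to 23 N where 1 to 3 N moves it, so the lid is shut. The bowl is on its stand and the arm is clear.

```bash
python3 -c "
from cell import *
print(sign_off())"
```

```text
the job is handed in; nothing more can be done
None
```

I raised the press lid to its stop, stood the bowl upright between the pins of the empty stand, shut the lid again and handed the job in at about 30 s; the sign-off returned no verdict.

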